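# Gauge a brass tube in the bench caliper

### The job

Stand the brass tube (the piece with the hole through it) upright on the bench caliper's plate between its open jaws and let go of it. Then, moving the sliding jaw by its thumb fin only, close it gently until the tube bears against both jaws with a light measuring pressure of about half a kilogram (5 N), without tilting the jaw; let go so that the jaws stay closed on the upright tube. Leave the brass rod and the brass block standing where they are.

Things in the scene. Friction and masses are not known exactly. Their poses are not given: they have to be found in the camera images.
- tube: brass tube standing on the bench, outer diameter roughly 24 mm (not known better than 1 mm: it is what is being gauged), bore 16 mm, height 50 mm, mass about 0.1 kg, stands on either end; origin at the centre of its lower end, z up along its axis
- rod: solid brass rod piece standing upright, diameter 20 mm, height 46 mm, no hole; origin at the centre of its lower end. Not to be moved
- block: solid square brass block standing upright, 22 x 22 mm, height 44 mm; origin at the centre of its underside. Not to be moved
- caliper: bench caliper, screwed down: grey plate 150 (x) x 250 (y) x 8 mm, origin at its underside's centre, z up; the tube stands on its top (z = 8 mm). Beam 16 mm wide along y at x = +50 mm, top at z = 30 mm. Both jaws are flat blades from the beam to x = -50 mm, z = 10 to 34 mm; the tube goes between them at about x = -12 mm, at any y between the open jaws
- anvil: fixed jaw on the caliper's +y side, clamped on the beam (place varies 6 mm), does not slide. Origin on the beam's centre line, at the plate's underside, in the face of its blade that looks to -y; axes as the caliper's. Blade y 0 to +10 mm, clamp to y = +30, z = 44 mm. A dark flat pad (x -92 to -32 mm) is screwed out of that face by an unknown 2 to 16 mm: the tube bears on the pad
- carriage (a joint): travel (m) of the sliding carriage along the beam: 0 = fully open, grows towards the anvil (caliper +y), at most 0.11. At 0 the moving jaw's contact face, which looks to +y, lies at caliper y = -69 mm. About 2 N of friction to slide; stays where it is left
- fin (a point): centre of the thumb fin, an upright ribbed steel plate above the beam on the carriage: 24 (x) x 10 (y, along the travel) x 36 mm tall; its foot, on the carriage block (30 x 32 mm, top at caliper z = 40 mm), is 18 mm below. Push it on its -y face or pinch it. The moving jaw's face lies 16 mm to +y of this point
- jaw: moving jaw, a steel blade on the carriage: y from +8 to +16 mm, x from -100 to -8 mm; origin on the beam's centre line under the fin, at the plate's underside. A stiff spring holds it square; pressed, it rocks about its vertical axis: 0.0018 rad per N with the tube at caliper x = -12 mm (9 N per mm of carriage travel). At most 0.025 rad (14 N); no finger may touch it
There are look-alikes about, which are no part of the job. Leave any turquoise look-alike of the tube alone.

How it is judged:
By the outcome, as a careful person would: the job done as asked, in the order asked, and still so for the second after the job is handed in, with the robot touching nothing.
It also fails if it takes over 58 s, if anything falls off the work surface, if the arm or the gripper's body presses on something with over 40 N, if the wrist force passes 120 N, or if a joint passes its speed limit or range.

### The arm

A 7-joint arm with a two-finger parallel gripper is mounted at the origin on the work surface. World frame = base frame: x ahead of the robot, y to its left, z up, the work surface at z = 0. Lengths are in m, angles in degrees, forces in N, time in s.
With the tool pointing down it reaches from about 0.4 to 0.9 m from the base axis. Payload 5.5 kg.
Tool frame: the origin (TCP) lies on the centre line of the jaws, within the pads' length; the fingertips stand 22 mm ahead of it and the grasp point (between the pads) lies 3 mm ahead of it; y points along the fingers, z is the direction in which the jaws open and shut, and the axes are right-handed (so a half turn about y gives the same grasp; the last joint's range is limited). The gripper opens to 92 mm and grips with 3 to 60 N. Pads are 19 mm wide; open, the fingers measure 130 mm over their backs; the gripper's body (75 mm by 190 mm) begins 47 mm behind the grasp point.
Start: joints at [82.747, 28.699, -24.465, 88.831, 12.651, 65.22, -12.049], TCP at [0.247, -0.601, 0.249] pointing down, gripper open.
Joint ranges: [-164.97, 164.97], [-17.58, 116.51], [-87.97, 89.64], [11.32, 138.91], [-80.73, 260.73], [10.89, 115.49], [-147.41, 147.41]. Speed limits (degrees/s): [147.25, 147.25, 180, 180, 180, 180, 180].

### API

Orientations are given as a 3x3 rotation matrix whose columns are the frame's x, y, z axes.
In Python, from bench import env gives the robot as it stands.
- The arm moves only by the tool jog_arm, never from a script. Its argument "motion" is a list of rows, each an object of numbers: "dx", "dy", "dz": the shift along the world's x, y, z in m; "wx", "wy", "wz": the turn, a rotation vector about the world's x, y, z in degrees; "hand": the finger opening in m, from 0 to 0.0918. In form: [{"dx": .., "dy": .., "dz": .., "wx": .., "wy": .., "wz": .., "hand": ..}, ...]. A call has 1 to 12 rows; each row shifts and turns the commanded pose from where the row before left it; what a row does not reach is not made up. A row lasts 1/12 s, in which the tool goes at most 41.7 mm and 7.16 degrees, less where a joint would pass 70% of its speed; a pose out of reach is approached as far as the arm can. A call is refused whole if a number of a shift passes 0.0417 or a number of a turn 7.16, either way. A call with a gripper value outside its range is refused whole. The fingers move at their own pace and stop on an object; the grip force is fixed at half the most. Time passes only in rows, so rows that do not move let the fingers close. It gives the time, the measured TCP pose, the force and the opening at its end, in the units of the state.
- env.read_state(): the state, without advancing time (a new reading comes with each control period).
- env.camera(name): name is "scene" or "top" or "wrist"; returns the picture (384x512x3 uint8, red, green, blue); there is no depth.
- env.get_calibration(name): a dict with "vfov" (degrees; the focal length in pixels is half the picture's height over the tangent of half this angle, whatever the lens; pixels are square), "cx", "cy" (the principal point, pixels), "rvec" (rotation vector, rad) and "tvec" (3), from world to camera coordinates, as OpenCV has them; the wrist camera has in their place "mount" (4x4, takes a point from camera to tool coordinates, whose origin is the TCP and whose axes are the tool frame's). Camera axes: x right, y down, z forward; pixel columns grow to the right and rows downward; lengths in m; the calibration is good to about 2 mm. A picture is of the moment at which its call begins: read the wrist's pose just before it. get_calibration takes no time and is no camera call.
- env.job_done(): hands the job in, once; it reports no verdict.
The state is a dict: "clock": time; "joint_pos": joint angles; "joint_velocities": joint speeds; "effort": joint torques, N m; "position": TCP position; "tcp_rot": TCP orientation; "wrist_force": force on the tool from outside, world axes, zero at the start; "torque": the same for the moment, N m; "gripper_width": finger opening in m.
Only numpy, scipy, OpenCV 4.12 (cv2) and the standard library are available. Lean on these libraries where they do the work, as an engineer would, in place of code of your own. Each camera call takes 0.05 s, during which the arm holds its last target.

## Working session

There is one attempt and no reset: what is moved stays moved. The work goes in short steps, Python scripts to look and compute and a tool call to move; the robot and the scene stay as the last step left them, time stands still between calls to the robot, and variables do not carry over. Pictures are saved under pics/ and viewed, and the job is handed in when it is done.

Besides the shell and the picture viewer there is one more tool, called after "Call:" as a command line: name --argument value ..., lists and objects as JSON in quotes. jog_arm: Moves the arm, as the interface text tells. Its arguments: {"type":"object","properties":{"motion":{"type":"array"}},"required":["motion"]}

```bash
ls; mkdir -p pics; python3 - <<'E'
from bench import env
import cv2
s=env.read_state(); print({k:s[k] for k in('clock','position','tcp_rot','wrist_force','gripper_width')})
for n in('scene','top'):
    cv2.imwrite(f'pics/{n}0.png',env.camera(n)[:,:,::-1]); print(n,env.get_calibration(n))
print(env.get_calibration('wrist'))
E
```

```text
pics
{'clock': 0.0, 'position': array([ 0.24670999, -0.60062906,  0.2476736 ]), 'tcp_rot': array([[-9.24965954e-01, -6.65927715e-04,  3.80049392e-01],
       [-3.80049966e-01,  1.84535934e-03, -9.24964117e-01],
       [-8.53684560e-05, -9.99998076e-01, -1.95998037e-03]]), 'wrist_force': array([-0.6762324 ,  0.92415437, -0.46559473]), 'gripper_width': 0.09190107889268004}
scene {'vfov': 53.18350045893807, 'cx': 253.4041225856273, 'cy': 198.59362503679748, 'rvec': array([ 2.10136822,  0.53055693, -0.31175601]), 'tvec': array([-0.40800527, -0.1105698 ,  1.09171637])}
top {'vfov': 45.728123472639545, 'cx': 265.09530959633986, 'cy': 194.80896217030187, 'rvec': array([ 2.12307452, -2.14410246,  0.15931666]), 'tvec': array([-0.08299135,  0.54881122,  0.93901382])}
{'vfov': 70.70683444989535, 'cx': 258.54282429671827, 'cy': 192.92041283242636, 'mount': array([[ 1.89752564e-05,  9.63791540e-01,  2.66656835e-01,
        -7.16620149e-02],
       [-2.01661722e-04, -2.66656825e-01,  9.63791521e-01,
        -1.36504067e-01],
       [ 9.99999979e-01, -7.20626676e-05,  1.89299980e-04,
        -1.27994780e-04],
       [ 0.00000000e+00,  0.00000000e+00,  0.00000000e+00,
         1.00000000e+00]])}
```

View pics/scene0.png

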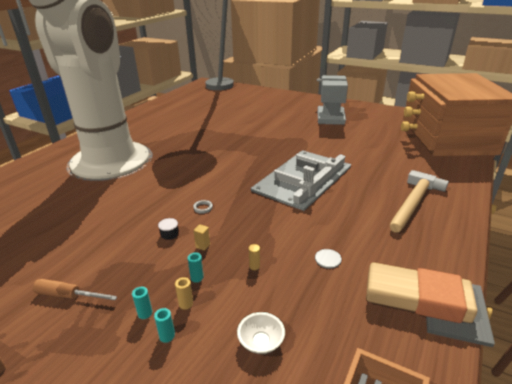

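View pics/top0.png

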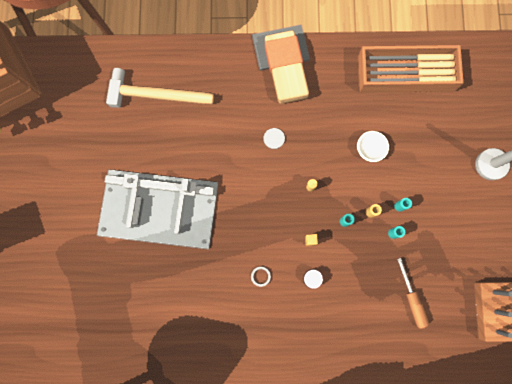

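The tube candidates in the top view are brass with a hole at (374,211), turquoise at (347,219), (404,204) and (397,232), a solid rod at (312,184) and a block at (311,239). The brass piece with the hole fits the description. I'll confirm it in an enlarged crop.

```bash
python3 - <<'E'
import cv2
a=cv2.imread('pics/top0.png')
cv2.imwrite('pics/c1.png',cv2.resize(a[165:255,295:425],None,fx=6,fy=6,interpolation=cv2.INTER_CUBIC))
cv2.imwrite('pics/c2.png',cv2.resize(a[160:260,90:225],None,fx=5.9,fy=5.9,interpolation=cv2.INTER_CUBIC))
a=cv2.imread('pics/scene0.png')
cv2.imwrite('pics/c3.png',cv2.resize(a[140:215,245:360],None,fx=6.5,fy=6.5,interpolation=cv2.INTER_CUBIC))
E
```

```text
(no output)
```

View pics/c1.png

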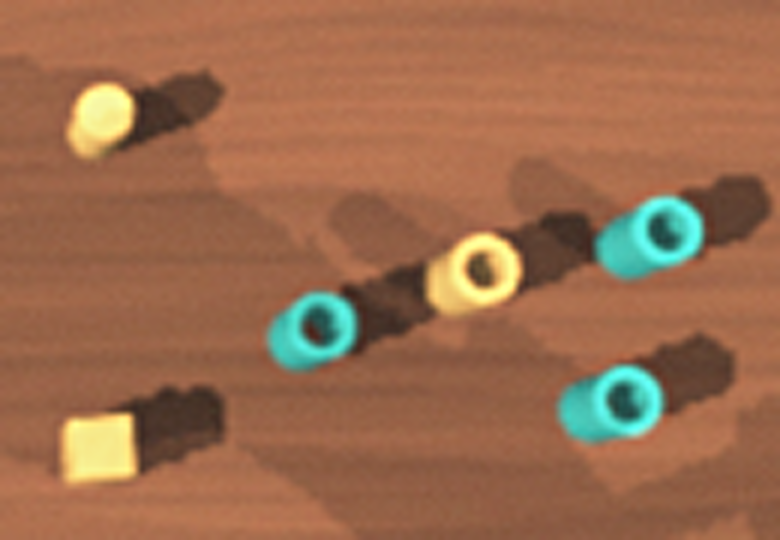

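View pics/c2.png

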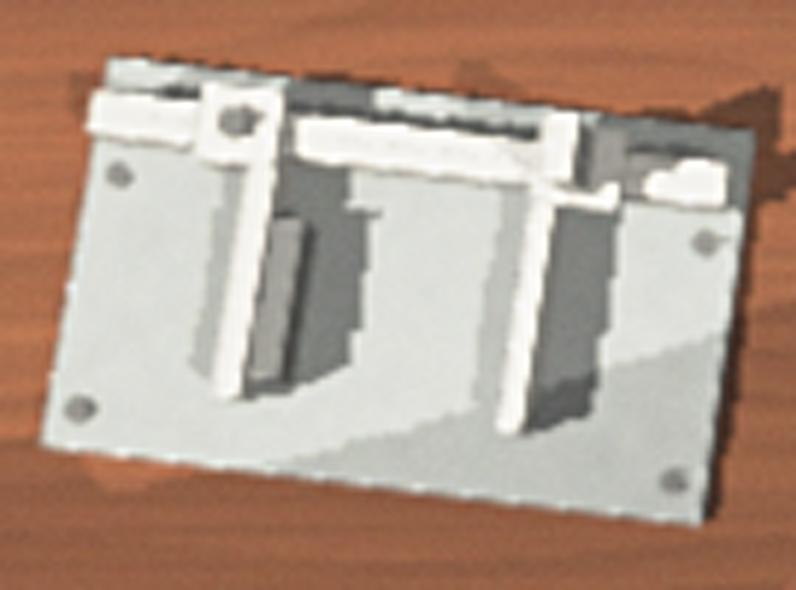

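View pics/c3.png

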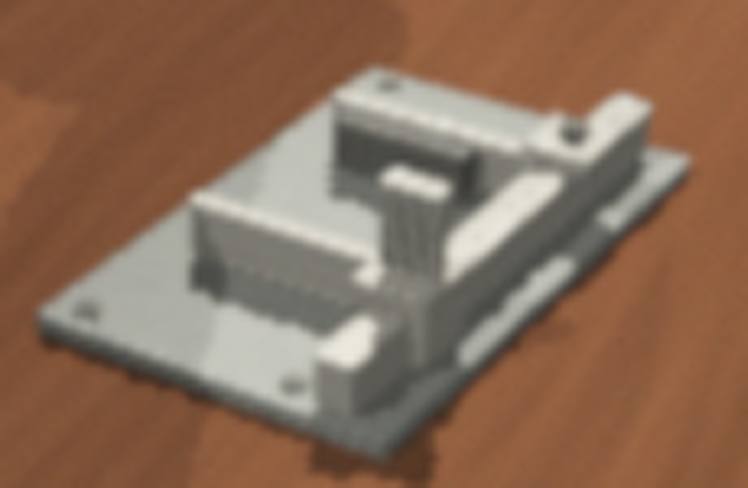

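```bash
cat > h.py <<'E'
import numpy as np, cv2
from bench import env
def cal(n):
    c=env.get_calibration(n); f=192/np.tan(np.radians(c['vfov']/2))
    K=np.array([[f,0,c['cx']],[0,f,c['cy']],[0,0,1]])
    if 'rvec' in c: return K,cv2.Rodrigues(np.array(c['rvec']))[0],np.array(c['tvec'])
    return K,c['mount'],None
def wristcal(s):
    K,M,_=cal('wrist'); T=np.eye(4);T[:3,:3]=s['tcp_rot'];T[:3,3]=s['position']
    W=np.linalg.inv(T@M); return K,W[:3,:3],W[:3,3]
def toplane(c,uv,z):
    K,R,t=c; o=-R.T@t; d=R.T@np.linalg.inv(K)@np.array([uv[0],uv[1],1.]); return o+d*(z-o[2])/d[2]
def proj(c,P):
    K,R,t=c; q=(R@np.atleast_2d(P).T).T+t; q=q@K.T; return q[:,:2]/q[:,2:]
def calframe(o,yaw):
    a=np.radians(yaw);return np.array([[np.cos(a),-np.sin(a),0],[np.sin(a),np.cos(a),0],[0,0,1]]),np.array([o[0],o[1],0])
E
python3 - <<'E'
from h import *
c=cal('top')
cr=lambda x,y,f,ox,oy:((x+.5)/f-.5+ox,(y+.5)/f-.5+oy)
P=[toplane(c,cr(x,y,5.9,90,160),.008) for x,y in[(108,60),(755,130),(705,522),(42,445)]]
for p in P: print(p.round(4))
print([np.linalg.norm(P[i]-P[(i+1)%4]).round(4) for i in range(4)], np.mean(P,0))
# tl = +y,+x ; tr=-y,+x
v=(P[0]-P[1])+(P[3]-P[2]); print('yaw',np.degrees(np.arctan2(-v[0],v[1])))
v=(P[0]-P[3])+(P[1]-P[2]); print('yaw',np.degrees(np.arctan2(v[1],v[0])))
for n,x,y,z in[('tube',482,272,.05),('rod',105,113,.046),('block',100,447,.044),('tq1',318,326,.05),('tq2',662,232,.05),('tq3',627,400,.05)]:
    print(n,toplane(c,cr(x,y,6,295,165),z).round(4))
print('cam',(-c[1].T@c[2]))
E
```

```text
[0.615  0.2675 0.008 ]
[0.5849 0.0186 0.008 ]
[0.4364 0.0361 0.008 ]
[0.4675 0.2856 0.008 ]
[np.float64(0.2507), np.float64(0.1494), np.float64(0.2514), np.float64(0.1485)] [0.52594323 0.1519574  0.008     ]
yaw -7.000262347848851
yaw -6.8584451181610255
tube [ 0.5119 -0.3216  0.05  ]
rod [ 0.5713 -0.19    0.046 ]
block [ 0.4517 -0.1854  0.044 ]
tq1 [ 0.4932 -0.2629  0.05  ]
tq2 [ 0.5255 -0.386   0.05  ]
tq3 [ 0.466  -0.3703  0.05  ]
cam [ 0.39198857 -0.09778463  1.01321834]
```

The crop confirms the brass piece with a hole at top pixel (375,210). The rod and block are solid and the other three are turquoise. The plate corners fit 150 x 250 mm, with its centre at (0.526, 0.152) and yaw −6.9°. Next I move above the tube with the jaws opening along caliper x.

Call:
jog_arm --motion '[{"dx":0.022,"dy":0.0233,"dz":-0.005,"wz":5.06,"hand":0.06},{"dx":0.022,"dy":0.0233,"dz":-0.005,"wz":5.06,"hand":0.06},{"dx":0.022,"dy":0.0233,"dz":-0.005,"wz":5.06,"hand":0.06},{"dx":0.022,"dy":0.0233,"dz":-0.005,"wz":5.06,"hand":0.06},{"dx":0.022,"dy":0.0233,"dz":-0.005,"wz":5.06,"hand":0.06},{"dx":0.022,"dy":0.0233,"dz":-0.005,"wz":5.06,"hand":0.06},{"dx":0.022,"dy":0.0233,"dz":-0.005,"wz":5.06,"hand":0.06},{"dx":0.022,"dy":0.0233,"dz":-0.005,"wz":5.06,"hand":0.06},{"dx":0.022,"dy":0.0233,"dz":-0.005,"wz":5.06,"hand":0.06},{"dx":0.022,"dy":0.0233,"dz":-0.005,"wz":5.06,"hand":0.06},{"dx":0.022,"dy":0.0233,"dz":-0.005,"wz":5.06,"hand":0.06},{"dx":0.022,"dy":0.0233,"dz":-0.005,"wz":5.06,"hand":0.06}]'

```text
invalid input
```

Call:
jog_arm --motion '[{"dx":0},{"dx":0},{"dx":0}]'

```text
invalid input
```

```bash
python3 - <<'E'
from h import *
s=env.read_state(); print(s['clock'],s['position'],s['tcp_rot'].round(3),s['joint_pos'],s['wrist_force'])
im=env.camera('wrist')[:,:,::-1].copy(); cv2.imwrite('pics/w1.png',im)
c=wristcal(s)
for p in [(0.512,-.3216,.05),(0.512,-.3216,0)]: print(proj(c,p))
E
```

```text
0.1 [ 0.24670969 -0.60074252  0.24778106] [[-0.925 -0.001  0.38 ]
 [-0.38   0.002 -0.925]
 [-0.    -1.    -0.002]] [ 82.7491877   28.75009808 -24.4541246   88.88307979  12.65235729
  65.21967556 -12.04839396] [0.34639919 0.28861449 0.06005045]
[[  87.10266334 -198.98578034]]
[[ 115.08279199 -147.37185654]]
```

View pics/w1.png

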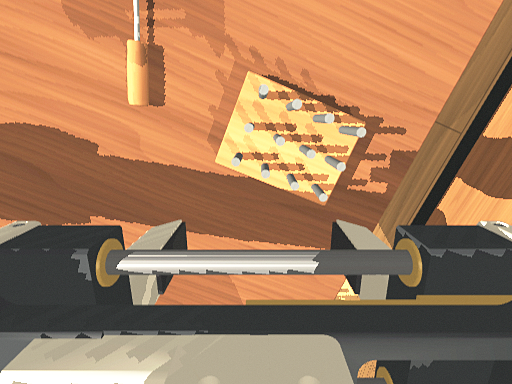

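The rows need every field.

Call:
jog_arm --motion '[{"dx":0.022,"dy":0.0233,"dz":-0.005,"wx":0,"wy":0,"wz":5.06,"hand":0.06},{"dx":0.022,"dy":0.0233,"dz":-0.005,"wx":0,"wy":0,"wz":5.06,"hand":0.06},{"dx":0.022,"dy":0.0233,"dz":-0.005,"wx":0,"wy":0,"wz":5.06,"hand":0.06},{"dx":0.022,"dy":0.0233,"dz":-0.005,"wx":0,"wy":0,"wz":5.06,"hand":0.06},{"dx":0.022,"dy":0.0233,"dz":-0.005,"wx":0,"wy":0,"wz":5.06,"hand":0.06},{"dx":0.022,"dy":0.0233,"dz":-0.005,"wx":0,"wy":0,"wz":5.06,"hand":0.06},{"dx":0.022,"dy":0.0233,"dz":-0.005,"wx":0,"wy":0,"wz":5.06,"hand":0.06},{"dx":0.022,"dy":0.0233,"dz":-0.005,"wx":0,"wy":0,"wz":5.06,"hand":0.06},{"dx":0.022,"dy":0.0233,"dz":-0.005,"wx":0,"wy":0,"wz":5.06,"hand":0.06},{"dx":0.022,"dy":0.0233,"dz":-0.005,"wx":0,"wy":0,"wz":5.06,"hand":0.06},{"dx":0.022,"dy":0.0233,"dz":-0.005,"wx":0,"wy":0,"wz":5.06,"hand":0.06},{"dx":0.022,"dy":0.0233,"dz":-0.005,"wx":0,"wy":0,"wz":5.06,"hand":0.06}]'

```text
clock: 1.15
position: [0.5116, -0.3205, 0.1883]
tcp_rot: [[-0.117, -0.0, 0.993], [-0.993, 0.0, -0.117], [-0.0, -1.0, -0.0]]
wrist_force: [-0.3, -0.0, 0.5]
gripper_width: 0.0602
```

Call:
jog_arm --motion '[{"dx":0,"dy":0,"dz":0,"wx":0,"wy":0,"wz":0,"hand":0.06},{"dx":0,"dy":0,"dz":0,"wx":0,"wy":0,"wz":0,"hand":0.06},{"dx":0,"dy":0,"dz":0,"wx":0,"wy":0,"wz":0,"hand":0.06}]'

```text
clock: 1.4
position: [0.5105, -0.322, 0.1883]
tcp_rot: [[-0.122, -0.001, 0.993], [-0.993, -0.0, -0.122], [0.0, -1.0, -0.001]]
wrist_force: [-0.7, -0.9, -0.5]
gripper_width: 0.0601
```

```bash
python3 - <<'E'
from h import *
s=env.read_state(); print(s['clock'],s['position'],s['tcp_rot'].round(3),s['joint_pos'],s['wrist_force'],s['gripper_width'])
im=env.camera('wrist')[:,:,::-1].copy(); cv2.imwrite('pics/w2.png',im)
c=wristcal(s)
for p in [(0.512,-.3216,.05),(0.512,-.3216,0)]: print(proj(c,p))
E
```

```text
1.4 [ 0.51048943 -0.32202597  0.18830912] [[-0.122 -0.001  0.993]
 [-0.993 -0.    -0.122]
 [ 0.    -1.    -0.001]] [ 60.05109375  31.57138583 -41.06092857  98.53460807  23.70399889
  58.94317792   3.69825937] [-0.65646661 -0.88987273 -0.53939589] 0.060101433277958506
[[260.14794272 188.39263543]]
[[259.93769481 178.1568066 ]]
```

View pics/w2.png

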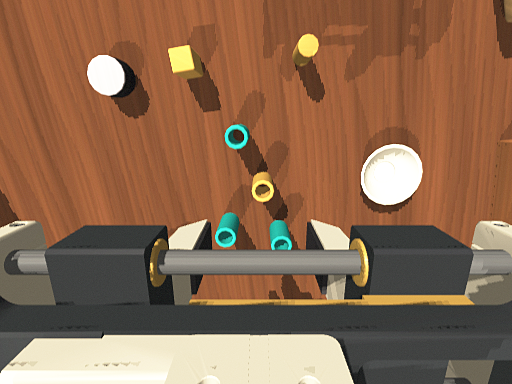

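The wrist view shows the brass tube rim at (262,188) against a predicted (260,188). I shift +2.5 mm in x and descend.

Call:
jog_arm --motion '[{"dx":0.0025,"dy":0,"dz":-0.018,"wx":0,"wy":0,"wz":0,"hand":0.06},{"dx":0,"dy":0,"dz":-0.02,"wx":0,"wy":0,"wz":0,"hand":0.06},{"dx":0,"dy":0,"dz":-0.02,"wx":0,"wy":0,"wz":0,"hand":0.06},{"dx":0,"dy":0,"dz":-0.02,"wx":0,"wy":0,"wz":0,"hand":0.06},{"dx":0,"dy":0,"dz":-0.02,"wx":0,"wy":0,"wz":0,"hand":0.06},{"dx":0,"dy":0,"dz":-0.02,"wx":0,"wy":0,"wz":0,"hand":0.06},{"dx":0,"dy":0,"dz":-0.02,"wx":0,"wy":0,"wz":0,"hand":0.06},{"dx":0,"dy":0,"dz":-0.01,"wx":0,"wy":0,"wz":0,"hand":0.06},{"dx":0,"dy":0,"dz":0,"wx":0,"wy":0,"wz":0,"hand":0.06},{"dx":0,"dy":0,"dz":0,"wx":0,"wy":0,"wz":0,"hand":0.06}]'

```text
clock: 2.28
position: [0.5129, -0.3225, 0.0407]
tcp_rot: [[-0.123, -0.001, 0.992], [-0.992, 0.0, -0.123], [0.0, -1.0, -0.001]]
wrist_force: [0.9, 0.5, -0.2]
gripper_width: 0.0601
```

```bash
python3 - <<'E'
from h import *
s=env.read_state(); print(s['clock'],s['position'],s['wrist_force'],s['gripper_width'])
im=env.camera('wrist')[:,:,::-1].copy(); cv2.imwrite('pics/w3.png',im)
E
```

```text
2.2833 [ 0.51286104 -0.32252624  0.04071677] [ 0.88111604  0.4698104  -0.21687772] 0.060101319060945534
```

View pics/w3.png

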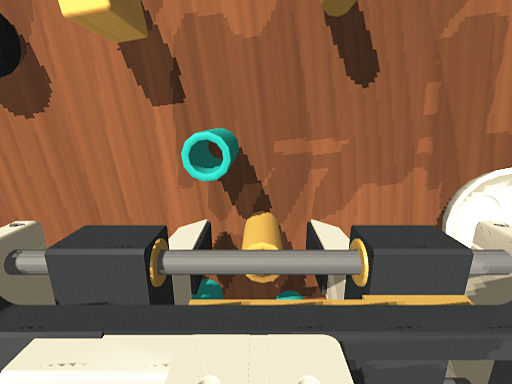

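The tube at (262,250) is centred between the fingers, so I close on it.

Call:
jog_arm --motion '[{"dx":0,"dy":0,"dz":0,"wx":0,"wy":0,"wz":0,"hand":0.01},{"dx":0,"dy":0,"dz":0,"wx":0,"wy":0,"wz":0,"hand":0.01},{"dx":0,"dy":0,"dz":0,"wx":0,"wy":0,"wz":0,"hand":0.01},{"dx":0,"dy":0,"dz":0,"wx":0,"wy":0,"wz":0,"hand":0.01},{"dx":0,"dy":0,"dz":0,"wx":0,"wy":0,"wz":0,"hand":0.01},{"dx":0,"dy":0,"dz":0,"wx":0,"wy":0,"wz":0,"hand":0.01},{"dx":0,"dy":0,"dz":0,"wx":0,"wy":0,"wz":0,"hand":0.01},{"dx":0,"dy":0,"dz":0,"wx":0,"wy":0,"wz":0,"hand":0.01}]'

```text
clock: 3.0
position: [0.5137, -0.3217, 0.0409]
tcp_rot: [[-0.121, 0.0, 0.993], [-0.993, -0.0, -0.121], [0.0, -1.0, 0.0]]
wrist_force: [1.1, -0.4, 2.9]
gripper_width: 0.0233
```

Gripped at about 23.3 mm. I lift, and meanwhile measure the jaws in the top crop.

Call:
jog_arm --motion '[{"dx":0,"dy":0,"dz":0.01,"wx":0,"wy":0,"wz":0,"hand":0.01},{"dx":0,"dy":0,"dz":0.025,"wx":0,"wy":0,"wz":0,"hand":0.01},{"dx":0,"dy":0,"dz":0.03,"wx":0,"wy":0,"wz":0,"hand":0.01},{"dx":0,"dy":0,"dz":0.03,"wx":0,"wy":0,"wz":0,"hand":0.01},{"dx":0,"dy":0,"dz":0.03,"wx":0,"wy":0,"wz":0,"hand":0.01},{"dx":0,"dy":0,"dz":0.02,"wx":0,"wy":0,"wz":0,"hand":0.01}]'

```text
clock: 3.5
position: [0.5144, -0.3216, 0.1892]
tcp_rot: [[-0.12, 0.002, 0.993], [-0.993, -0.001, -0.12], [0.001, -1.0, 0.002]]
wrist_force: [0.8, 0.6, -0.5]
gripper_width: 0.0237
```

```bash
python3 - <<'E'
from h import *
c=cal('top')
cr=lambda x,y:((x+.5)/5.9-.5+90,(y+.5)/5.9-.5+160)
R,o=calframe((.5259,.152),-6.93)
for n,x,y,z in[('jawface',538,210,.034),('jawface',500,425,.034),('jawback',553,215,.034),('jawback',524,432,.034),('anvil',278,180,.034),('anvil',243,392,.034),('pad',312,222,.03),('pad',290,380,.03),('finTL',545,113,.076),('finBL',540,178,.076),('finTR',578,113,.076)]:
    print(n,(R.T@(toplane(c,cr(x,y),z)-o)*1000).round(1))
for p in [(-12,-69,8),(-12,0,8)]: print(p,R@(np.array(p)/1000)+o)
E
```

```text
jawface [ 31.3 -52.9  34. ]
jawface [-49.  -50.2  34. ]
jawback [ 30.1 -58.6  34. ]
jawback [-50.5 -59.3  34. ]
anvil [31.9 44.8 34. ]
anvil [-47.5  45.3  34. ]
pad [18.2 31.  30. ]
pad [-40.9  30.   30. ]
finTL [ 60.5 -59.5  76. ]
finBL [ 37.1 -61.   76. ]
finTR [ 61.8 -71.2  76. ]
(-12, -69, 8) [0.50566236 0.08495197 0.008     ]
(-12, 0, 8) [0.51398767 0.15344788 0.008     ]
```

Call:
jog_arm --motion '[{"dx":0,"dy":0.02,"dz":0,"wx":0,"wy":0,"wz":0,"hand":0.01},{"dx":0,"dy":0.038,"dz":0,"wx":0,"wy":0,"wz":0,"hand":0.01},{"dx":0,"dy":0.04,"dz":0,"wx":0,"wy":0,"wz":0,"hand":0.01},{"dx":0,"dy":0.04,"dz":0,"wx":0,"wy":0,"wz":0,"hand":0.01},{"dx":0,"dy":0.04,"dz":0,"wx":0,"wy":0,"wz":0,"hand":0.01},{"dx":0,"dy":0.04,"dz":0,"wx":0,"wy":0,"wz":0,"hand":0.01},{"dx":0,"dy":0.04,"dz":0,"wx":0,"wy":0,"wz":0,"hand":0.01},{"dx":0,"dy":0.04,"dz":0,"wx":0,"wy":0,"wz":0,"hand":0.01},{"dx":0,"dy":0.04,"dz":0,"wx":0,"wy":0,"wz":0,"hand":0.01},{"dx":0,"dy":0.04,"dz":0,"wx":0,"wy":0,"wz":0,"hand":0.01},{"dx":0,"dy":0.04,"dz":0,"wx":0,"wy":0,"wz":0,"hand":0.01},{"dx":0,"dy":0.02,"dz":0,"wx":0,"wy":0,"wz":0,"hand":0.01}]'

```text
clock: 4.5
position: [0.5125, 0.1225, 0.1869]
tcp_rot: [[-0.115, 0.001, 0.993], [-0.993, 0.003, -0.115], [-0.003, -1.0, 0.001]]
wrist_force: [0.8, 0.2, -0.1]
gripper_width: 0.0235
```

Call:
jog_arm --motion '[{"dx":0,"dy":0,"dz":0,"wx":0,"wy":0,"wz":0,"hand":0.01},{"dx":0,"dy":0,"dz":0,"wx":0,"wy":0,"wz":0,"hand":0.01},{"dx":0,"dy":0,"dz":0,"wx":0,"wy":0,"wz":0,"hand":0.01},{"dx":0,"dy":0,"dz":0,"wx":0,"wy":0,"wz":0,"hand":0.01}]'

```text
clock: 4.83
position: [0.5136, 0.1145, 0.1856]
tcp_rot: [[-0.123, -0.0, 0.992], [-0.992, -0.001, -0.123], [0.001, -1.0, -0.0]]
wrist_force: [-0.1, -1.0, -0.5]
gripper_width: 0.0234
```

```bash
python3 - <<'E'
from h import *
s=env.read_state(); print(s['clock'],s['position'],s['joint_pos'],s['wrist_force'],s['gripper_width'])
im=env.camera('wrist')[:,:,::-1].copy(); cv2.imwrite('pics/w4.png',im)
np.save('w4.npy',np.hstack([s['tcp_rot'],s['position'][:,None]]))
cv2.imwrite('pics/w4b.png',cv2.resize(im[0:290,100:450],None,fx=2,fy=2,interpolation=cv2.INTER_CUBIC))
E
```

```text
4.8333 [0.51361018 0.11445953 0.18562524] [ 22.80406524  25.7184369  -47.62352316 109.44443045  23.13549875
  54.91035768 -42.73174834] [-0.06003139 -1.01297248 -0.48752247] 0.02336594047653076
```

View pics/w4b.png

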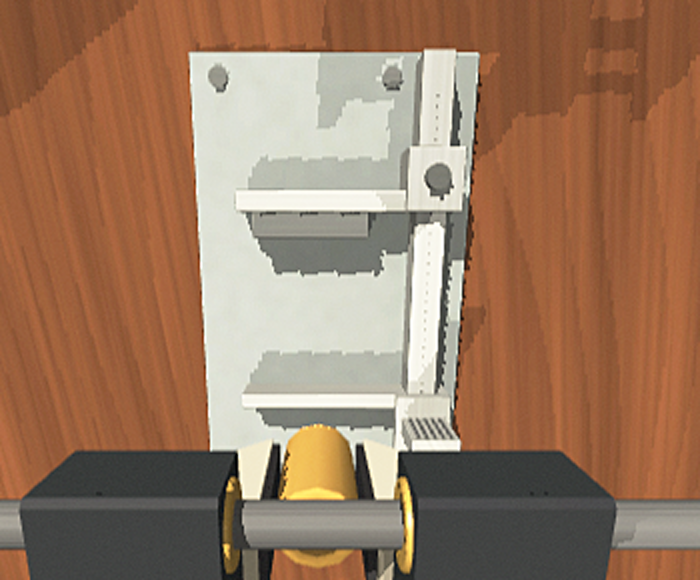

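```bash
python3 - <<'E'
from h import *
M=np.load('w4.npy'); c=wristcal({'tcp_rot':M[:,:3],'position':M[:,3]})
cr=lambda x,y:((x+.5)/2-.5+100,(y+.5)/2-.5)
R,o=calframe((.5259,.152),-6.93)
for n,x,y,z in[('cornTL',190,53,8),('cornTR',478,52,8),('left edge',209,448,8),('jawface',243,392,34),('jawface',393,394,34),('anvil',238,211,34),('anvil',407,211,34),('pad',258,236,30),('pad',367,237,30),('fin',404,416,76),('fin',452,416,76)]:
    print(n,(R.T@(toplane(c,cr(x,y),z/1000)-o)*1000).round(1))
print('tcp',R.T@(M[:,3]-o)*1000, 'toolyaw',np.degrees(np.arctan2(M[1,2],M[0,2])))
E
```

```text
cornTL [-72.9 123.9   8. ]
cornTR [ 75.1 124.    8. ]
left edge [-75.5 -93.8   8. ]
jawface [-49.1 -50.1  34. ]
jawface [ 34.  -51.5  34. ]
anvil [-47.9  45.4  34. ]
anvil [37.7 45.2 34. ]
pad [-38.6  33.2  30. ]
pad [18.1 32.5 30. ]
fin [ 33.6 -50.1  76. ]
fin [ 56.6 -50.2  76. ]
tcp [ -7.67052604 -38.74906363 185.62524234] toolyaw -7.081115140699146
```

The caliper fit agrees within about 1 mm: jaw face y ≈ −51, pad face y ≈ +32, anvil face +45. I place the tube at caliper (−12, +13).

Call:
jog_arm --motion '[{"dx":0.001,"dy":0.0252,"dz":0,"wx":0,"wy":0,"wz":0.2,"hand":0.01},{"dx":0.001,"dy":0.0266,"dz":0,"wx":0,"wy":0,"wz":0,"hand":0.01},{"dx":0,"dy":0,"dz":-0.02,"wx":0,"wy":0,"wz":0,"hand":0.01},{"dx":0,"dy":0,"dz":-0.02,"wx":0,"wy":0,"wz":0,"hand":0.01},{"dx":0,"dy":0,"dz":-0.02,"wx":0,"wy":0,"wz":0,"hand":0.01},{"dx":0,"dy":0,"dz":-0.02,"wx":0,"wy":0,"wz":0,"hand":0.01},{"dx":0,"dy":0,"dz":-0.01,"wx":0,"wy":0,"wz":0,"hand":0.01},{"dx":0,"dy":0,"dz":0,"wx":0,"wy":0,"wz":0,"hand":0.01},{"dx":0,"dy":0,"dz":0,"wx":0,"wy":0,"wz":0,"hand":0.01},{"dx":0,"dy":0,"dz":0,"wx":0,"wy":0,"wz":0,"hand":0.01}]'

```text
clock: 5.72
position: [0.5164, 0.1682, 0.0968]
tcp_rot: [[-0.118, 0.001, 0.993], [-0.993, 0.001, -0.118], [-0.001, -1.0, 0.001]]
wrist_force: [0.4, 0.3, -1.0]
gripper_width: 0.0235
```

```bash
python3 - <<'E'
from h import *
s=env.read_state(); print(s['clock'],s['position'],s['wrist_force'],s['gripper_width'])
R,o=calframe((.5259,.152),-6.93)
print('tcp',R.T@(s['position']-o)*1000, 'toolyaw',np.degrees(np.arctan2(s['tcp_rot'][1,2],s['tcp_rot'][0,2])),s['tcp_rot'][:,1])
im=env.camera('wrist')[:,:,::-1].copy()
cv2.imwrite('pics/w5b.png',cv2.resize(im[0:290,100:450],None,fx=2,fy=2,interpolation=cv2.INTER_CUBIC))
im=env.camera('scene')[:,:,::-1].copy()
cv2.imwrite('pics/s5.png',cv2.resize(im[100:230,220:390],None,fx=4,fy=4,interpolation=cv2.INTER_CUBIC))
E
```

```text
5.7167 [0.51639534 0.16817948 0.09675946] [ 0.4272742   0.3418267  -1.02557419] 0.02350834288480024
tcp [-11.38738645  14.91448133  96.759456  ] toolyaw -6.7859824848997325 [ 1.46294424e-03  5.78418090e-04 -9.99998763e-01]
```

View pics/w5b.png

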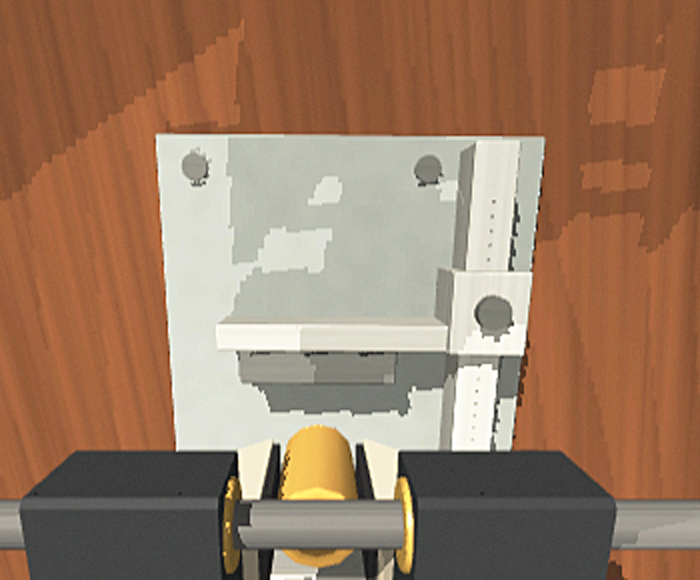

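View pics/s5.png

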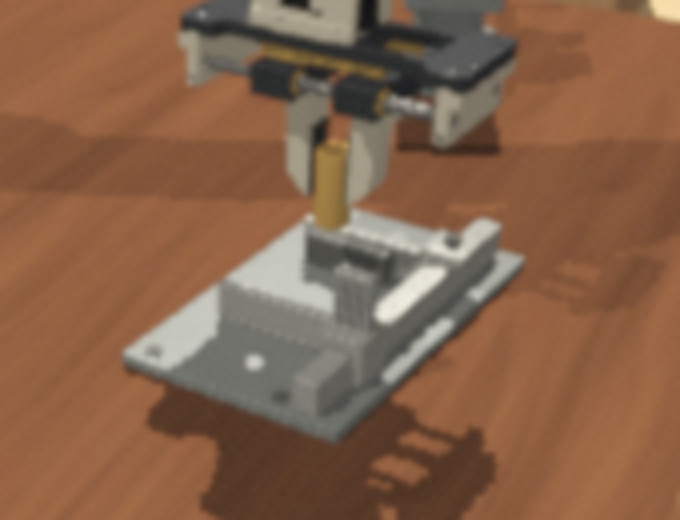

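Call:
jog_arm --motion '[{"dx":-0.001,"dy":-0.003,"dz":0,"wx":0,"wy":0,"wz":0,"hand":0.01},{"dx":0,"dy":0,"dz":-0.01,"wx":0,"wy":0,"wz":0,"hand":0.01},{"dx":0,"dy":0,"dz":-0.01,"wx":0,"wy":0,"wz":0,"hand":0.01},{"dx":0,"dy":0,"dz":-0.01,"wx":0,"wy":0,"wz":0,"hand":0.01},{"dx":0,"dy":0,"dz":-0.008,"wx":0,"wy":0,"wz":0,"hand":0.01},{"dx":0,"dy":0,"dz":-0.004,"wx":0,"wy":0,"wz":0,"hand":0.01},{"dx":0,"dy":0,"dz":-0.002,"wx":0,"wy":0,"wz":0,"hand":0.01},{"dx":0,"dy":0,"dz":-0.001,"wx":0,"wy":0,"wz":0,"hand":0.01},{"dx":0,"dy":0,"dz":0,"wx":0,"wy":0,"wz":0,"hand":0.01},{"dx":0,"dy":0,"dz":0,"wx":0,"wy":0,"wz":0,"hand":0.01}]'

```text
clock: 6.65
position: [0.5147, 0.1654, 0.051]
tcp_rot: [[-0.117, 0.0, 0.993], [-0.993, 0.0, -0.117], [-0.0, -1.0, 0.0]]
wrist_force: [-0.3, 0.5, -0.4]
gripper_width: 0.0237
```

Call:
jog_arm --motion '[{"dx":0,"dy":0,"dz":-0.0008,"wx":0,"wy":0,"wz":0,"hand":0.01},{"dx":0,"dy":0,"dz":-0.0005,"wx":0,"wy":0,"wz":0,"hand":0.01},{"dx":0,"dy":0,"dz":0,"wx":0,"wy":0,"wz":0,"hand":0.01}]'

```text
clock: 6.9
position: [0.5147, 0.1651, 0.0496]
tcp_rot: [[-0.118, 0.0, 0.993], [-0.993, 0.0, -0.118], [-0.0, -1.0, 0.0]]
wrist_force: [-0.3, -0.2, -1.4]
gripper_width: 0.0233
```

Call:
jog_arm --motion '[{"dx":0,"dy":0,"dz":-0.0005,"wx":0,"wy":0,"wz":0,"hand":0.01},{"dx":0,"dy":0,"dz":0,"wx":0,"wy":0,"wz":0,"hand":0.01}]'

```text
clock: 7.07
position: [0.5146, 0.1651, 0.049]
tcp_rot: [[-0.118, 0.0, 0.993], [-0.993, 0.0, -0.118], [-0.0, -1.0, 0.0]]
wrist_force: [-0.5, 0.7, -1.4]
gripper_width: 0.0234
```

Call:
jog_arm --motion '[{"dx":0,"dy":0,"dz":-0.0005,"wx":0,"wy":0,"wz":0,"hand":0.01},{"dx":0,"dy":0,"dz":0,"wx":0,"wy":0,"wz":0,"hand":0.01}]'

```text
clock: 7.23
position: [0.5147, 0.1652, 0.0489]
tcp_rot: [[-0.117, 0.0, 0.993], [-0.993, -0.0, -0.117], [0.0, -1.0, 0.0]]
wrist_force: [-1.4, -1.4, 4.5]
gripper_width: 0.0235
```

Contact at z = 0.0489 with 4.5 N, as expected. I release and lift.

Call:
jog_arm --motion '[{"dx":0,"dy":0,"dz":0,"wx":0,"wy":0,"wz":0,"hand":0.028},{"dx":0,"dy":0,"dz":0,"wx":0,"wy":0,"wz":0,"hand":0.034},{"dx":0,"dy":0,"dz":0,"wx":0,"wy":0,"wz":0,"hand":0.036},{"dx":0,"dy":0,"dz":0,"wx":0,"wy":0,"wz":0,"hand":0.036},{"dx":0,"dy":0,"dz":0.005,"wx":0,"wy":0,"wz":0,"hand":0.036},{"dx":0,"dy":0,"dz":0.015,"wx":0,"wy":0,"wz":0,"hand":0.036},{"dx":0,"dy":0,"dz":0.025,"wx":0,"wy":0,"wz":0,"hand":0.036},{"dx":0,"dy":0,"dz":0.025,"wx":0,"wy":0,"wz":0,"hand":0.036},{"dx":0,"dy":0,"dz":0.025,"wx":0,"wy":0,"wz":0,"hand":0.036},{"dx":0,"dy":0,"dz":0.02,"wx":0,"wy":0,"wz":0,"hand":0.036}]'

```text
clock: 8.07
position: [0.5148, 0.1656, 0.1655]
tcp_rot: [[-0.117, 0.001, 0.993], [-0.993, 0.001, -0.117], [-0.001, -1.0, 0.001]]
wrist_force: [1.3, -0.0, -0.1]
gripper_width: 0.0355
```

Call:
jog_arm --motion '[{"dx":0,"dy":-0.035,"dz":0,"wx":0,"wy":0,"wz":0,"hand":0.02},{"dx":0,"dy":-0.035,"dz":0,"wx":0,"wy":0,"wz":0,"hand":0.0},{"dx":0,"dy":-0.03,"dz":0,"wx":0,"wy":0,"wz":0,"hand":0.0},{"dx":0,"dy":0,"dz":0,"wx":0,"wy":0,"wz":0,"hand":0.0},{"dx":0,"dy":0,"dz":0,"wx":0,"wy":0,"wz":0,"hand":0.0},{"dx":0,"dy":0,"dz":0,"wx":0,"wy":0,"wz":0,"hand":0.0}]'

```text
clock: 8.57
position: [0.5146, 0.0656, 0.1638]
tcp_rot: [[-0.118, 0.001, 0.993], [-0.993, 0.001, -0.118], [-0.001, -1.0, 0.0]]
wrist_force: [-0.3, 0.1, 0.7]
gripper_width: 0.0022
```

```bash
python3 - <<'E'
from h import *
s=env.read_state(); print(s['clock'],s['position'],s['wrist_force'],s['gripper_width'])
im=env.camera('wrist')[:,:,::-1].copy()
np.save('w6.npy',np.hstack([s['tcp_rot'],s['position'][:,None]]))
cv2.imwrite('pics/w6b.png',cv2.resize(im[0:290,100:450],None,fx=2,fy=2,interpolation=cv2.INTER_CUBIC))
im=env.camera('scene')[:,:,::-1].copy()
cv2.imwrite('pics/s6.png',cv2.resize(im[100:230,220:390],None,fx=4,fy=4,interpolation=cv2.INTER_CUBIC))
E
```

```text
8.5667 [0.51459519 0.0656422  0.16377675] [-0.30519432  0.11360867  0.66045644] 0.0021904649703241444
```

View pics/w6b.png

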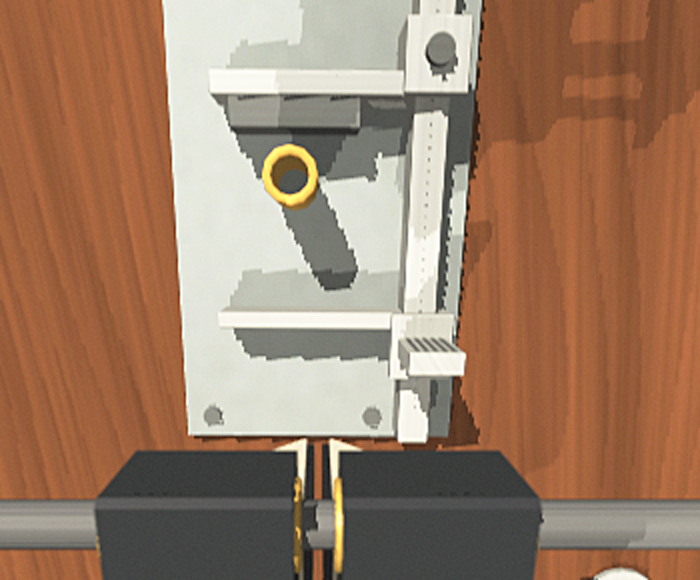

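View pics/s6.png

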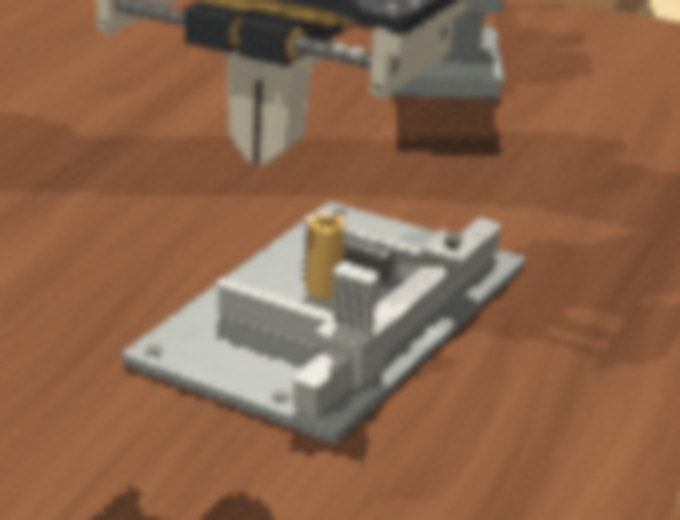

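The tube stands upright at rim centre (290,175). The fin top face spans about x 402–466, rows 352–375.

```bash
python3 - <<'E'
from h import *
M=np.load('w6.npy'); c=wristcal({'tcp_rot':M[:,:3],'position':M[:,3]})
cr=lambda x,y:((x+.5)/2-.5+100,(y+.5)/2-.5)
R,o=calframe((.5259,.152),-6.93)
for n,x,y,z in[('tube',290,175,58),('cornBL',188,435,8),('cornBR',449,437,8),('jawface',219,309,34),('jawface',390,312,34),('anvil',210,93,34),('anvil',404,95,34),('pad',228,128,30),('pad',358,130,30),('finTL',401,352,76),('finTR',463,350,76),('finBL',405,376,76),('finBR',466,373,76)]:
    print(n,(R.T@(toplane(c,cr(x,y),z/1000)-o)*1000).round(1))
print('tcp',R.T@(M[:,3]-o)*1000)
print(R@np.array([.05,-.095,0])+o)
E
```

```text
tube [-12.7   9.6  58. ]
cornBL [ -75.1 -125.3    8. ]
cornBR [  74.9 -126.1    8. ]
jawface [-49.3 -49.7  34. ]
jawface [ 34.7 -50.9  34. ]
anvil [-49.  46.  34.]
anvil [37.2 45.5 34. ]
pad [-42.2  32.5  30. ]
pad [17.3 31.9 30. ]
finTL [ 34.3 -62.2  76. ]
finTR [ 60.5 -61.2  76. ]
finBL [ 36.5 -72.6  76. ]
finBR [ 62.5 -71.2  76. ]
tcp [ -0.80257546 -87.09090052 163.77675263]
[0.56407234 0.05166121 0.        ]
```

Call:
jog_arm --motion '[{"dx":0.025,"dy":-0.007,"dz":0,"wx":0,"wy":0,"wz":-0.1,"hand":0.0},{"dx":0.0245,"dy":-0.007,"dz":0,"wx":0,"wy":0,"wz":0,"hand":0.0},{"dx":0,"dy":0,"dz":0,"wx":0,"wy":0,"wz":0,"hand":0.0},{"dx":0,"dy":0,"dz":-0.02,"wx":0,"wy":0,"wz":0,"hand":0.0},{"dx":0,"dy":0,"dz":-0.025,"wx":0,"wy":0,"wz":0,"hand":0.0},{"dx":0,"dy":0,"dz":-0.025,"wx":0,"wy":0,"wz":0,"hand":0.0},{"dx":0,"dy":0,"dz":-0.018,"wx":0,"wy":0,"wz":0,"hand":0.0},{"dx":0,"dy":0,"dz":-0.008,"wx":0,"wy":0,"wz":0,"hand":0.0},{"dx":0,"dy":0,"dz":0,"wx":0,"wy":0,"wz":0,"hand":0.0},{"dx":0,"dy":0,"dz":0,"wx":0,"wy":0,"wz":0,"hand":0.0}]'

```text
clock: 9.5
position: [0.564, 0.0525, 0.0677]
tcp_rot: [[-0.118, -0.0, 0.993], [-0.993, 0.001, -0.118], [-0.001, -1.0, -0.0]]
wrist_force: [0.1, -0.2, 0.8]
gripper_width: 0.0004
```

```bash
cat >> h.py <<'E'
def rep(pic=None):
    s=env.read_state(); R,o=calframe((.5259,.152),-6.93)
    print(s['clock'],'cal',(R.T@(s['position']-o)*1000).round(2),'Fcal',(R.T@s['wrist_force']).round(2),'yaw',np.degrees(np.arctan2(s['tcp_rot'][1,2],s['tcp_rot'][0,2])).round(2),s['gripper_width'])
    if pic:
        np.save(pic+'.npy',np.hstack([s['tcp_rot'],s['position'][:,None]]))
        im=env.camera('wrist')[:,:,::-1].copy(); cv2.imwrite(f'pics/{pic}w.png',cv2.resize(im[0:300,100:450],None,fx=2,fy=2,interpolation=cv2.INTER_CUBIC))
        im=env.camera('scene')[:,:,::-1].copy(); cv2.imwrite(f'pics/{pic}s.png',cv2.resize(im[100:230,220:390],None,fx=4,fy=4,interpolation=cv2.INTER_CUBIC))
E
python3 -c "
from h import *
rep('p7')"
```

```text
9.5 cal [ 49.86 -94.2   67.7 ] Fcal [ 0.16 -0.19  0.8 ] yaw -6.75 0.0004486843967859942
```

View pics/p7s.png

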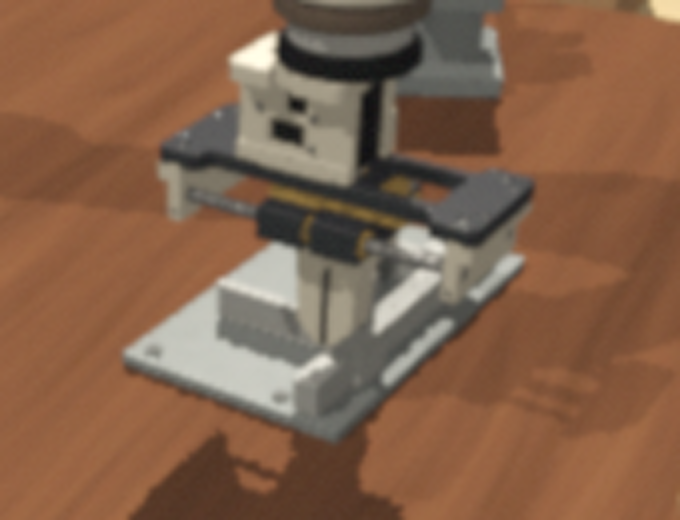

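View pics/p7w.png

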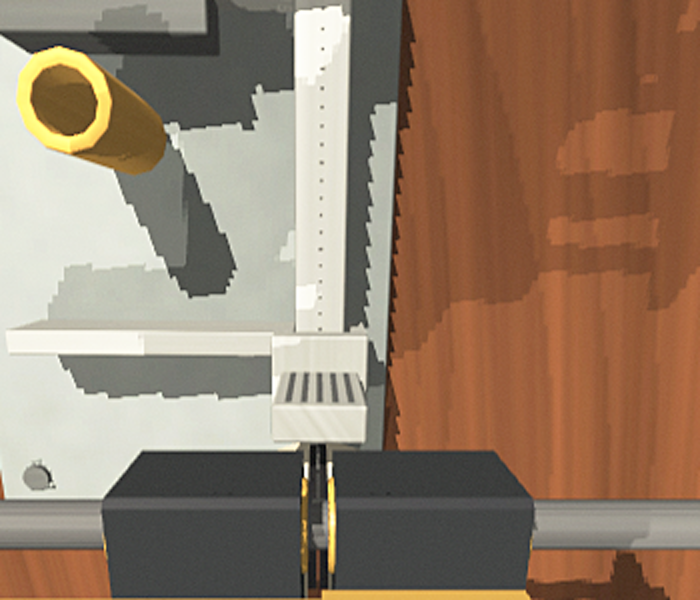

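The finger lines up with the fin (x 318 against 320). I push along caliper +y.

Call:
jog_arm --motion '[{"dx":0.0005,"dy":0.004,"dz":0,"wx":0,"wy":0,"wz":0,"hand":0.0},{"dx":0.0005,"dy":0.004,"dz":0,"wx":0,"wy":0,"wz":0,"hand":0.0},{"dx":0.0002,"dy":0.0015,"dz":0,"wx":0,"wy":0,"wz":0,"hand":0.0},{"dx":0.0002,"dy":0.0015,"dz":0,"wx":0,"wy":0,"wz":0,"hand":0.0},{"dx":0.0002,"dy":0.0015,"dz":0,"wx":0,"wy":0,"wz":0,"hand":0.0},{"dx":0.0002,"dy":0.0015,"dz":0,"wx":0,"wy":0,"wz":0,"hand":0.0},{"dx":0.0002,"dy":0.0015,"dz":0,"wx":0,"wy":0,"wz":0,"hand":0.0},{"dx":0.0002,"dy":0.0015,"dz":0,"wx":0,"wy":0,"wz":0,"hand":0.0},{"dx":0.0002,"dy":0.0015,"dz":0,"wx":0,"wy":0,"wz":0,"hand":0.0},{"dx":0.0002,"dy":0.0015,"dz":0,"wx":0,"wy":0,"wz":0,"hand":0.0}]'

```text
clock: 10.43
position: [0.5668, 0.0711, 0.0675]
tcp_rot: [[-0.119, 0.0, 0.993], [-0.993, -0.0, -0.119], [0.0, -1.0, 0.0]]
wrist_force: [0.5, -2.0, 1.8]
gripper_width: 0.0006
```

```bash
python3 -c "
from h import *
rep('p8')"
```

```text
10.4333 cal [ 50.41 -75.38  67.47] Fcal [ 0.75 -1.92  1.78] yaw -6.86 0.0005759952452916467
```

View pics/p8w.png

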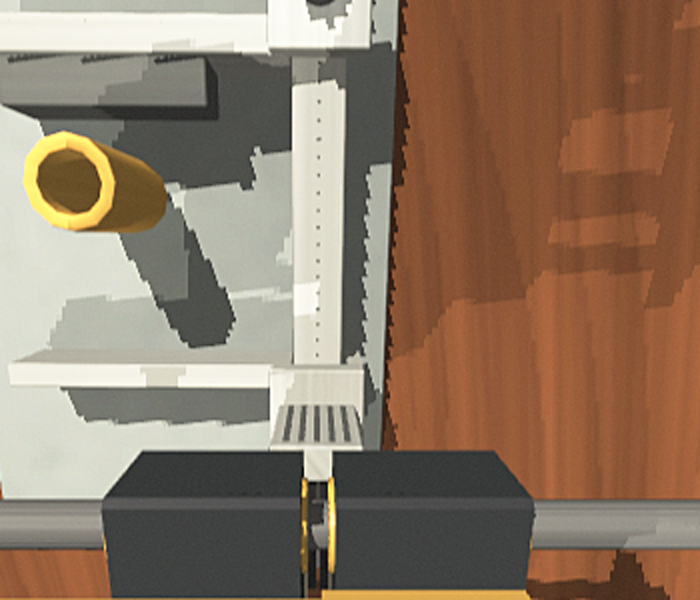

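```bash
python3 - <<'E'
from h import *
M=np.load('p8.npy'); c=wristcal({'tcp_rot':M[:,:3],'position':M[:,3]})
cr=lambda x,y:((x+.5)/2-.5+100,(y+.5)/2-.5)
R,o=calframe((.5259,.152),-6.93)
for n,x,y,z in[('tube',69,181,58),('jawface',12,361,34),('jawface',269,363,34),('pad',5,109,30),('padtop',205,107,30),('anvil',20,51,34),('anvil',268,52,34)]:
    print(n,(R.T@(toplane(c,cr(x,y),z/1000)-o)*1000).round(1))
E
```

```text
tube [-12.8   9.9  58. ]
jawface [-48.  -42.3  34. ]
jawface [ 34.6 -42.8  34. ]
pad [-41.1  32.2  30. ]
padtop [17.3 32.8 30. ]
anvil [-32.6  46.   34. ]
anvil [36.3 45.9 34. ]
```

Call:
jog_arm --motion '[{"dx":0.00036,"dy":0.003,"dz":0,"wx":0,"wy":0,"wz":0,"hand":0.0},{"dx":0.00036,"dy":0.003,"dz":0,"wx":0,"wy":0,"wz":0,"hand":0.0},{"dx":0.00036,"dy":0.003,"dz":0,"wx":0,"wy":0,"wz":0,"hand":0.0},{"dx":0.00036,"dy":0.003,"dz":0,"wx":0,"wy":0,"wz":0,"hand":0.0},{"dx":0.00036,"dy":0.003,"dz":0,"wx":0,"wy":0,"wz":0,"hand":0.0},{"dx":0.00036,"dy":0.003,"dz":0,"wx":0,"wy":0,"wz":0,"hand":0.0},{"dx":0.00036,"dy":0.003,"dz":0,"wx":0,"wy":0,"wz":0,"hand":0.0},{"dx":0.00036,"dy":0.003,"dz":0,"wx":0,"wy":0,"wz":0,"hand":0.0},{"dx":0.00036,"dy":0.003,"dz":0,"wx":0,"wy":0,"wz":0,"hand":0.0},{"dx":0.00036,"dy":0.003,"dz":0,"wx":0,"wy":0,"wz":0,"hand":0.0},{"dx":0.0002,"dy":0.0015,"dz":0,"wx":0,"wy":0,"wz":0,"hand":0.0},{"dx":0.0001,"dy":0.001,"dz":0,"wx":0,"wy":0,"wz":0,"hand":0.0}]'

```text
clock: 11.53
position: [0.5705, 0.1042, 0.0675]
tcp_rot: [[-0.119, 0.0, 0.993], [-0.993, 0.0, -0.119], [-0.0, -1.0, -0.0]]
wrist_force: [1.1, -2.3, 0.3]
gripper_width: 0.0003
```

```bash
python3 -c "
from h import *
rep('p9')"
```

```text
11.5333 cal [ 50.05 -42.11  67.45] Fcal [ 1.39 -2.19  0.25] yaw -6.82 0.00029176521842072946
```

View pics/p9w.png

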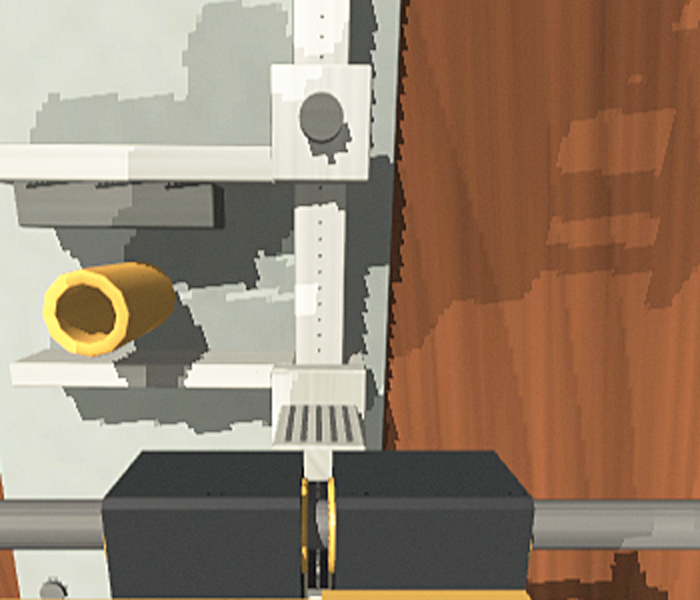

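View pics/p9s.png

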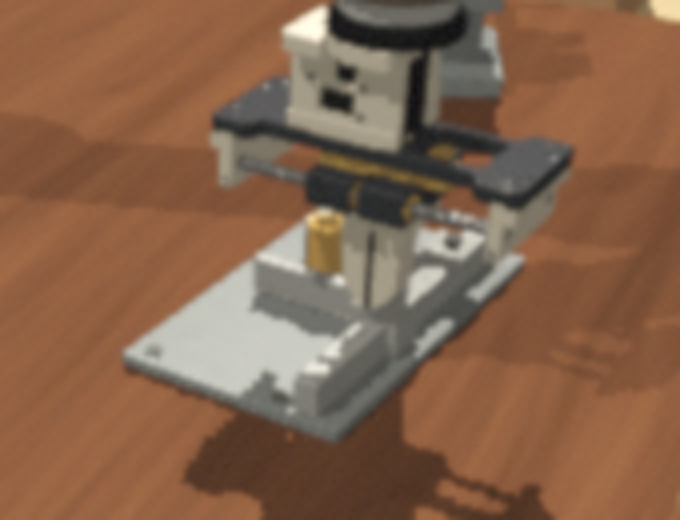

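Call:
jog_arm --motion '[{"dx":0.0001,"dy":0.0008,"dz":0,"wx":0,"wy":0,"wz":0,"hand":0.0},{"dx":0.0001,"dy":0.0008,"dz":0,"wx":0,"wy":0,"wz":0,"hand":0.0},{"dx":0.0001,"dy":0.0008,"dz":0,"wx":0,"wy":0,"wz":0,"hand":0.0},{"dx":0.0001,"dy":0.0008,"dz":0,"wx":0,"wy":0,"wz":0,"hand":0.0},{"dx":0.0001,"dy":0.0008,"dz":0,"wx":0,"wy":0,"wz":0,"hand":0.0},{"dx":0.0001,"dy":0.0008,"dz":0,"wx":0,"wy":0,"wz":0,"hand":0.0},{"dx":0.0001,"dy":0.0008,"dz":0,"wx":0,"wy":0,"wz":0,"hand":0.0},{"dx":0.0001,"dy":0.0008,"dz":0,"wx":0,"wy":0,"wz":0,"hand":0.0},{"dx":0.0001,"dy":0.0008,"dz":0,"wx":0,"wy":0,"wz":0,"hand":0.0},{"dx":0.0001,"dy":0.0008,"dz":0,"wx":0,"wy":0,"wz":0,"hand":0.0},{"dx":0.0001,"dy":0.0008,"dz":0,"wx":0,"wy":0,"wz":0,"hand":0.0},{"dx":0.0001,"dy":0.0008,"dz":0,"wx":0,"wy":0,"wz":0,"hand":0.0}]'

```text
clock: 12.63
position: [0.5716, 0.1131, 0.0673]
tcp_rot: [[-0.119, -0.0, 0.993], [-0.993, -0.0, -0.119], [0.0, -1.0, -0.0]]
wrist_force: [-1.6, -2.2, 1.5]
gripper_width: 0.0005
```

```bash
python3 -c "
from h import *
rep('p10')"
```

```text
12.6333 cal [ 50.02 -33.08  67.34] Fcal [-1.33 -2.33  1.47] yaw -6.85 0.0005179575711656314
```

View pics/p10w.png

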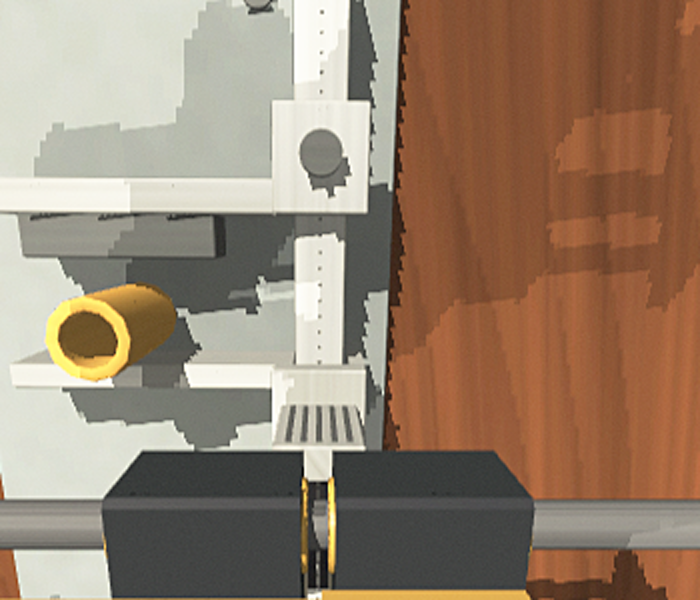

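Call:
jog_arm --motion '[{"dx":6e-05,"dy":0.0005,"dz":0,"wx":0,"wy":0,"wz":0,"hand":0.0},{"dx":6e-05,"dy":0.0005,"dz":0,"wx":0,"wy":0,"wz":0,"hand":0.0},{"dx":6e-05,"dy":0.0005,"dz":0,"wx":0,"wy":0,"wz":0,"hand":0.0},{"dx":6e-05,"dy":0.0005,"dz":0,"wx":0,"wy":0,"wz":0,"hand":0.0},{"dx":6e-05,"dy":0.0005,"dz":0,"wx":0,"wy":0,"wz":0,"hand":0.0},{"dx":6e-05,"dy":0.0005,"dz":0,"wx":0,"wy":0,"wz":0,"hand":0.0},{"dx":6e-05,"dy":0.0005,"dz":0,"wx":0,"wy":0,"wz":0,"hand":0.0},{"dx":6e-05,"dy":0.0005,"dz":0,"wx":0,"wy":0,"wz":0,"hand":0.0},{"dx":0,"dy":0,"dz":0,"wx":0,"wy":0,"wz":0,"hand":0.0}]'

```text
clock: 13.48
position: [0.5722, 0.1174, 0.0674]
tcp_rot: [[-0.119, -0.0, 0.993], [-0.993, 0.0, -0.119], [-0.0, -1.0, -0.0]]
wrist_force: [-1.5, -3.1, 1.3]
gripper_width: 0.0004
```

```bash
cat >> h.py <<'E'
def avg(n,pic=None):
    R,o=calframe((.5259,.152),-6.93); F=[];P=[]
    for i in range(n):
        s=env.read_state();F.append(R.T@s['wrist_force']);P.append(R.T@(s['position']-o)*1000)
        M=np.hstack([s['tcp_rot'],s['position'][:,None]]); im=env.camera('wrist')[:,:,::-1].copy()
    s=env.read_state()
    print(s['clock'],'P',np.mean(P,0).round(3),'F',np.mean(F,0).round(2),'sd',np.std(F,0).round(2))
    if pic:
        np.save(pic+'.npy',M); cv2.imwrite(f'pics/{pic}w.png',cv2.resize(im[0:300,100:450],None,fx=2,fy=2,interpolation=cv2.INTER_CUBIC))
E
python3 -c "
from h import *
avg(8,'p11')"
```

```text
13.8833 P [ 50.071 -28.73   67.361] F [-1.46 -2.05  0.08] sd [0.37 0.63 0.91]
```

View pics/p11w.png

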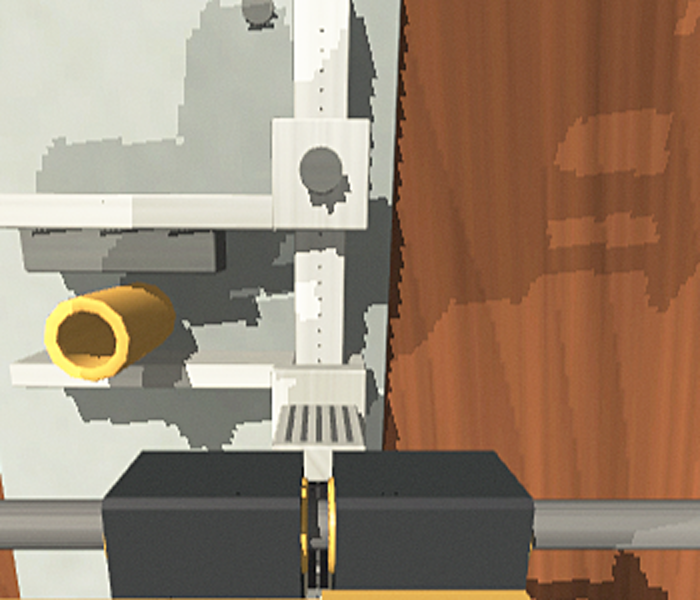

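The tube rim stays at row 336, so it now travels with the jaw. About 3 mm to the pad remains, so I go in finer steps.

Call:
jog_arm --motion '[{"dx":3e-05,"dy":0.00025,"dz":0,"wx":0,"wy":0,"wz":0,"hand":0.0},{"dx":3e-05,"dy":0.00025,"dz":0,"wx":0,"wy":0,"wz":0,"hand":0.0},{"dx":3e-05,"dy":0.00025,"dz":0,"wx":0,"wy":0,"wz":0,"hand":0.0},{"dx":3e-05,"dy":0.00025,"dz":0,"wx":0,"wy":0,"wz":0,"hand":0.0},{"dx":3e-05,"dy":0.00025,"dz":0,"wx":0,"wy":0,"wz":0,"hand":0.0},{"dx":3e-05,"dy":0.00025,"dz":0,"wx":0,"wy":0,"wz":0,"hand":0.0}]'

```text
clock: 14.38
position: [0.5723, 0.1187, 0.0674]
tcp_rot: [[-0.119, -0.0, 0.993], [-0.993, -0.0, -0.119], [0.0, -1.0, -0.0]]
wrist_force: [-1.7, -2.3, -0.4]
gripper_width: 0.0002
```

```bash
python3 -c "
from h import *
avg(5,'p12')"
```

```text
14.6333 P [ 50.087 -27.374  67.37 ] F [-1.45 -2.46 -0.43] sd [0.49 0.6  0.49]
```

Call:
jog_arm --motion '[{"dx":2e-05,"dy":0.0002,"dz":0,"wx":0,"wy":0,"wz":0,"hand":0.0},{"dx":3e-05,"dy":0.0002,"dz":0,"wx":0,"wy":0,"wz":0,"hand":0.0}]'

```text
clock: 14.8
position: [0.5723, 0.1191, 0.0674]
tcp_rot: [[-0.119, -0.0, 0.993], [-0.993, -0.0, -0.119], [0.0, -1.0, -0.0]]
wrist_force: [-2.4, -1.3, -0.7]
gripper_width: 0.0005
```

```bash
python3 -c "
from h import *
avg(8,'p13')"
```

```text
15.2 P [ 50.086 -26.974  67.371] F [-1.47 -2.65 -1.01] sd [0.57 0.48 0.36]
```

View pics/p13w.png

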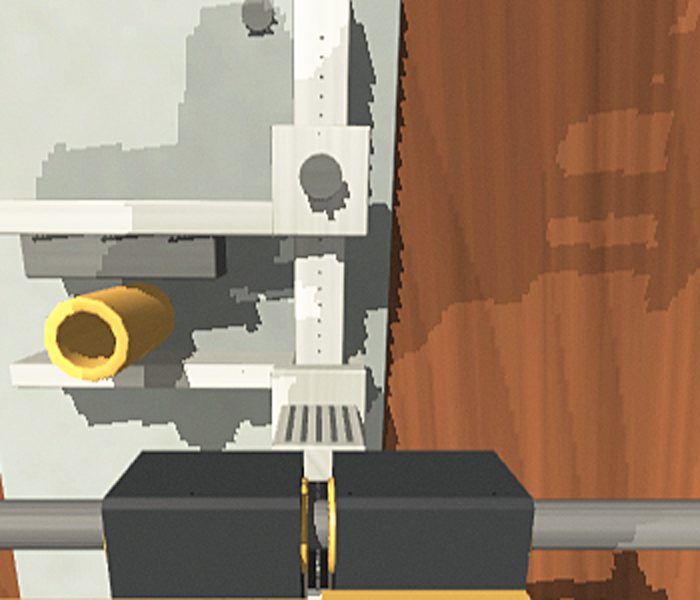

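Call:
jog_arm --motion '[{"dx":2e-05,"dy":0.0002,"dz":0,"wx":0,"wy":0,"wz":0,"hand":0.0},{"dx":2e-05,"dy":0.0002,"dz":0,"wx":0,"wy":0,"wz":0,"hand":0.0},{"dx":2e-05,"dy":0.0001,"dz":0,"wx":0,"wy":0,"wz":0,"hand":0.0}]'

```text
clock: 15.45
position: [0.5725, 0.1197, 0.0674]
tcp_rot: [[-0.119, -0.0, 0.993], [-0.993, -0.0, -0.119], [0.0, -1.0, -0.0]]
wrist_force: [-1.8, -2.5, -0.9]
gripper_width: 0.0007
```

```bash
python3 -c "
from h import *
avg(6)"
```

```text
15.75 P [ 50.17  -26.463  67.415] F [-1.69 -2.46 -1.18] sd [0.34 0.31 0.49]
```

Call:
jog_arm --motion '[{"dx":2e-05,"dy":0.0002,"dz":0,"wx":0,"wy":0,"wz":0,"hand":0.0},{"dx":3e-05,"dy":0.0002,"dz":0,"wx":0,"wy":0,"wz":0,"hand":0.0}]'

```text
clock: 15.92
position: [0.5726, 0.12, 0.0675]
tcp_rot: [[-0.119, 0.0, 0.993], [-0.993, -0.0, -0.119], [-0.0, -1.0, 0.0]]
wrist_force: [-1.5, -2.5, -1.5]
gripper_width: 0.0003
```

```bash
python3 -c "
from h import *
avg(6)"
```

```text
16.2167 P [ 50.261 -26.033  67.462] F [-1.08 -2.41 -1.13] sd [0.78 0.52 0.31]
```

Call:
jog_arm --motion '[{"dx":0,"dy":0.0002,"dz":0,"wx":0,"wy":0,"wz":0,"hand":0.0},{"dx":2e-05,"dy":0.0002,"dz":0,"wx":0,"wy":0,"wz":0,"hand":0.0},{"dx":0,"dy":0.0001,"dz":0,"wx":0,"wy":0,"wz":0,"hand":0.0}]'

```text
clock: 16.47
position: [0.5727, 0.1206, 0.0675]
tcp_rot: [[-0.119, 0.0, 0.993], [-0.993, 0.0, -0.119], [-0.0, -1.0, 0.0]]
wrist_force: [-0.1, -2.5, -0.8]
gripper_width: 0.0008
```

```bash
python3 -c "
from h import *
avg(6)"
```

```text
16.7667 P [ 50.244 -25.536  67.461] F [-0.58 -2.43 -1.44] sd [0.57 0.37 0.56]
```

Call:
jog_arm --motion '[{"dx":2e-05,"dy":0.0002,"dz":0,"wx":0,"wy":0,"wz":0,"hand":0.0},{"dx":0,"dy":0.0002,"dz":0,"wx":0,"wy":0,"wz":0,"hand":0.0}]'

```text
clock: 16.93
position: [0.5727, 0.1209, 0.0675]
tcp_rot: [[-0.119, 0.0, 0.993], [-0.993, -0.0, -0.119], [-0.0, -1.0, 0.0]]
wrist_force: [-0.1, -3.0, -1.2]
gripper_width: 0.0003
```

```bash
python3 -c "
from h import *
avg(6,'p14')"
```

```text
17.2333 P [ 50.23  -25.154  67.462] F [-0.   -2.71 -1.26] sd [0.49 0.44 0.38]
```

View pics/p14w.png

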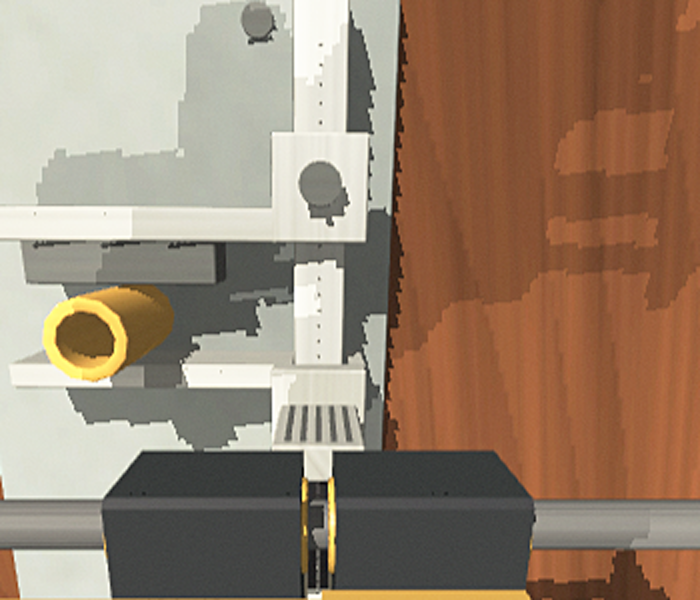

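Call:
jog_arm --motion '[{"dx":0,"dy":0.0002,"dz":0,"wx":0,"wy":0,"wz":0,"hand":0.0},{"dx":2e-05,"dy":0.0002,"dz":0,"wx":0,"wy":0,"wz":0,"hand":0.0}]'

```text
clock: 17.4
position: [0.5727, 0.1213, 0.0675]
tcp_rot: [[-0.119, 0.0, 0.993], [-0.993, -0.0, -0.119], [-0.0, -1.0, 0.0]]
wrist_force: [-0.4, -2.2, -2.2]
gripper_width: 0.0003
```

```bash
python3 -c "
from h import *
avg(6)"
```

```text
17.7 P [ 50.213 -24.772  67.465] F [ 0.15 -2.61 -1.62] sd [0.54 0.3  0.69]
```

Call:
jog_arm --motion '[{"dx":2e-05,"dy":0.0002,"dz":0,"wx":0,"wy":0,"wz":0,"hand":0.0},{"dx":0,"dy":0.0002,"dz":0,"wx":0,"wy":0,"wz":0,"hand":0.0}]'

```text
clock: 17.87
position: [0.5728, 0.1217, 0.0675]
tcp_rot: [[-0.119, 0.0, 0.993], [-0.993, -0.0, -0.119], [0.0, -1.0, 0.0]]
wrist_force: [0.1, -3.5, -2.0]
gripper_width: 0.0006
```

```bash
python3 -c "
from h import *
avg(6)"
```

```text
18.1667 P [ 50.213 -24.347  67.483] F [ 1.15 -2.8  -1.79] sd [0.34 0.7  0.46]
```

Call:
jog_arm --motion '[{"dx":0,"dy":0.0002,"dz":0,"wx":0,"wy":0,"wz":0,"hand":0.0},{"dx":0,"dy":0.0002,"dz":0,"wx":0,"wy":0,"wz":0,"hand":0.0}]'

```text
clock: 18.33
position: [0.5728, 0.1219, 0.0674]
tcp_rot: [[-0.119, 0.0, 0.993], [-0.993, -0.0, -0.119], [0.0, -1.0, 0.0]]
wrist_force: [0.9, -3.1, -0.8]
gripper_width: 0.0007
```

```bash
python3 -c "
from h import *
avg(6)"
```

```text
18.6333 P [ 50.189 -24.176  67.47 ] F [ 1.54 -3.4  -1.54] sd [0.71 0.36 0.64]
```

Call:
jog_arm --motion '[{"dx":2e-05,"dy":0.0002,"dz":0,"wx":0,"wy":0,"wz":0,"hand":0.0},{"dx":0,"dy":0.0002,"dz":0,"wx":0,"wy":0,"wz":0,"hand":0.0}]'

```text
clock: 18.8
position: [0.5728, 0.1222, 0.0675]
tcp_rot: [[-0.12, 0.0, 0.993], [-0.993, -0.0, -0.12], [0.0, -1.0, 0.0]]
wrist_force: [1.1, -4.7, -1.7]
gripper_width: 0.0006
```

```bash
python3 -c "
from h import *
avg(6,'p15')"
```

```text
19.1 P [ 50.181 -23.911  67.477] F [ 1.95 -4.14 -0.82] sd [0.35 0.5  0.66]
```

View pics/p15w.png

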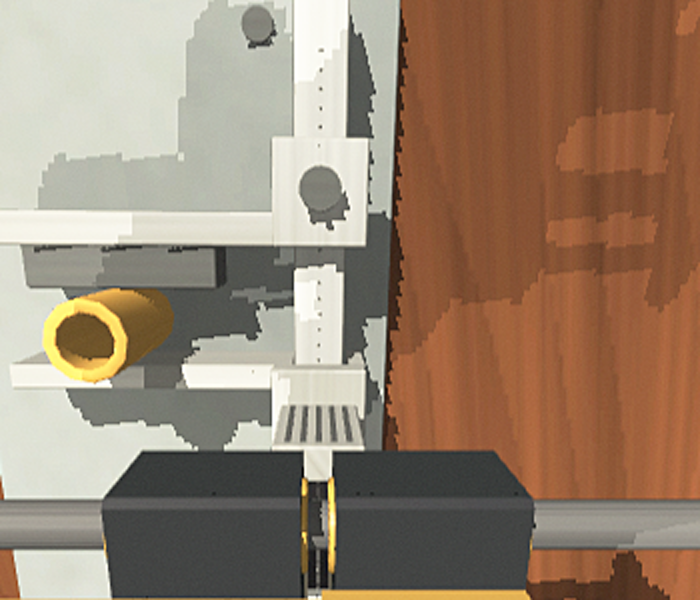

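Contact shows: Fy rises from 2.6 to 4.1 N while the motion stalls. I continue towards about 7.3 N total, which is 5 N plus about 2.3 N of sliding friction.

Call:
jog_arm --motion '[{"dx":0,"dy":0.0002,"dz":0,"wx":0,"wy":0,"wz":0,"hand":0.0},{"dx":0,"dy":0.0002,"dz":0,"wx":0,"wy":0,"wz":0,"hand":0.0}]'

```text
clock: 19.27
position: [0.5728, 0.1224, 0.0675]
tcp_rot: [[-0.12, 0.0, 0.993], [-0.993, -0.001, -0.12], [0.001, -1.0, 0.0]]
wrist_force: [1.2, -4.7, -0.6]
gripper_width: 0.0002
```

```bash
python3 -c "
from h import *
avg(8)"
```

```text
19.6667 P [ 50.178 -23.742  67.466] F [ 1.85 -4.97 -0.64] sd [0.41 0.42 0.62]
```

Call:
jog_arm --motion '[{"dx":0,"dy":0.0002,"dz":0,"wx":0,"wy":0,"wz":0,"hand":0.0},{"dx":0,"dy":0.0002,"dz":0,"wx":0,"wy":0,"wz":0,"hand":0.0}]'

```text
clock: 19.83
position: [0.5729, 0.1225, 0.0675]
tcp_rot: [[-0.12, 0.0, 0.993], [-0.993, -0.001, -0.12], [0.001, -1.0, 0.0]]
wrist_force: [1.2, -6.3, -0.7]
gripper_width: 0.0004
```

```bash
python3 -c "
from h import *
avg(8)"
```

```text
20.2333 P [ 50.195 -23.631  67.476] F [ 2.03 -5.74 -0.28] sd [0.39 0.63 0.43]
```

Call:
jog_arm --motion '[{"dx":0,"dy":0.0002,"dz":0,"wx":0,"wy":0,"wz":0,"hand":0.0},{"dx":0,"dy":0.0002,"dz":0,"wx":0,"wy":0,"wz":0,"hand":0.0}]'

```text
clock: 20.4
position: [0.5729, 0.1226, 0.0675]
tcp_rot: [[-0.12, 0.0, 0.993], [-0.993, -0.001, -0.12], [0.001, -1.0, 0.0]]
wrist_force: [1.4, -6.8, -0.3]
gripper_width: 0.0001
```

```bash
python3 -c "
from h import *
avg(8)"
```

```text
20.8 P [ 50.179 -23.514  67.473] F [ 2.19 -6.36 -0.09] sd [0.33 0.25 0.31]
```

Call:
jog_arm --motion '[{"dx":0,"dy":0.0002,"dz":0,"wx":0,"wy":0,"wz":0,"hand":0.0}]'

```text
clock: 20.88
position: [0.5729, 0.1226, 0.0675]
tcp_rot: [[-0.12, 0.0, 0.993], [-0.993, -0.002, -0.12], [0.002, -1.0, 0.0]]
wrist_force: [1.0, -7.5, -0.1]
gripper_width: 0.0003
```

```bash
python3 -c "
from h import *
avg(14,'p16')"
```

```text
21.5833 P [ 50.184 -23.459  67.478] F [ 2.05 -6.54  0.16] sd [0.49 0.54 0.47]
```

View pics/p16w.png

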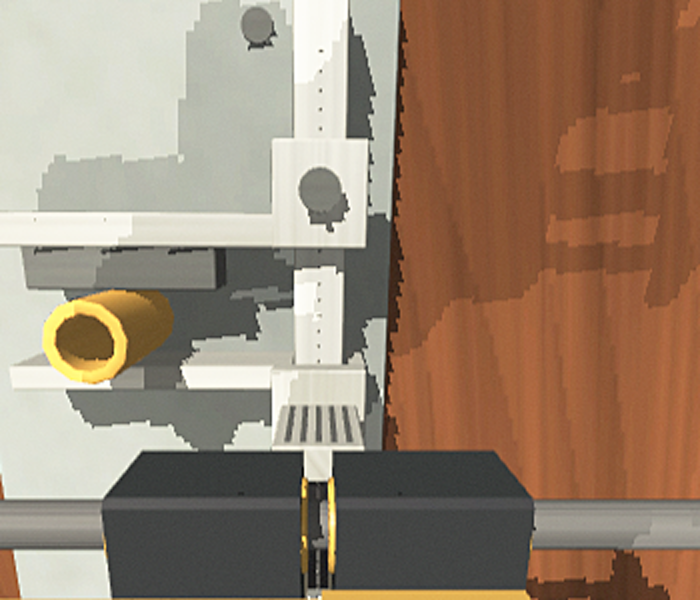

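Call:
jog_arm --motion '[{"dx":0,"dy":0.0003,"dz":0,"wx":0,"wy":0,"wz":0,"hand":0.0}]'

```text
clock: 21.67
position: [0.5729, 0.1228, 0.0675]
tcp_rot: [[-0.12, -0.0, 0.993], [-0.993, -0.002, -0.12], [0.002, -1.0, 0.0]]
wrist_force: [1.7, -7.2, 0.2]
gripper_width: 0.0003
```

```bash
python3 -c "
from h import *
avg(14,'p17')"
```

```text
22.3667 P [ 50.184 -23.354  67.48 ] F [ 2.07 -6.83  0.49] sd [0.39 0.41 0.37]
```

Call:
jog_arm --motion '[{"dx":0,"dy":0.0002,"dz":0,"wx":0,"wy":0,"wz":0,"hand":0.0}]'

```text
clock: 22.45
position: [0.5729, 0.1228, 0.0675]
tcp_rot: [[-0.12, -0.0, 0.993], [-0.993, -0.002, -0.12], [0.002, -1.0, 0.0]]
wrist_force: [1.7, -7.4, 1.7]
gripper_width: 0.0007
```

```bash
python3 -c "
from h import *
avg(14,'p18')"
```

```text
23.15 P [ 50.178 -23.324  67.477] F [ 1.89 -7.18  0.43] sd [0.51 0.52 0.6 ]
```

Fy = 7.2 N, so about 5 N on the tube. I back off slowly and watch whether the carriage holds.

Call:
jog_arm --motion '[{"dx":0,"dy":-0.0003,"dz":0,"wx":0,"wy":0,"wz":0,"hand":0.0},{"dx":0,"dy":-0.0003,"dz":0,"wx":0,"wy":0,"wz":0,"hand":0.0}]'

```text
clock: 23.32
position: [0.5729, 0.1228, 0.0675]
tcp_rot: [[-0.12, 0.0, 0.993], [-0.993, -0.001, -0.12], [0.001, -1.0, 0.0]]
wrist_force: [1.0, -5.6, 0.2]
gripper_width: 0.0001
```

```bash
python3 -c "
from h import *
avg(6)"
```

```text
23.6167 P [ 50.17  -23.349  67.475] F [ 2.13 -5.75  0.13] sd [0.33 0.34 0.35]
```

Call:
jog_arm --motion '[{"dx":0,"dy":-0.0003,"dz":0,"wx":0,"wy":0,"wz":0,"hand":0.0},{"dx":0,"dy":-0.0003,"dz":0,"wx":0,"wy":0,"wz":0,"hand":0.0}]'

```text
clock: 23.78
position: [0.5729, 0.1227, 0.0675]
tcp_rot: [[-0.12, 0.0, 0.993], [-0.993, -0.001, -0.12], [0.0, -1.0, 0.0]]
wrist_force: [1.5, -4.5, -1.5]
gripper_width: 0.0007
```

```bash
python3 -c "
from h import *
avg(6)"
```

```text
24.0833 P [ 50.18  -23.377  67.475] F [ 2.44 -4.55 -0.97] sd [0.47 0.5  0.46]
```

Call:
jog_arm --motion '[{"dx":0,"dy":-0.0003,"dz":0,"wx":0,"wy":0,"wz":0,"hand":0.0},{"dx":0,"dy":-0.0003,"dz":0,"wx":0,"wy":0,"wz":0,"hand":0.0}]'

```text
clock: 24.25
position: [0.5728, 0.1227, 0.0675]
tcp_rot: [[-0.119, 0.0, 0.993], [-0.993, 0.0, -0.119], [-0.0, -1.0, 0.0]]
wrist_force: [1.4, -3.3, -1.1]
gripper_width: -0.0
```

```bash
python3 -c "
from h import *
avg(6)"
```

```text
24.55 P [ 50.12  -23.41   67.488] F [ 2.79 -3.43 -1.3 ] sd [0.73 0.25 0.35]
```

Call:
jog_arm --motion '[{"dx":0,"dy":-0.0003,"dz":0,"wx":0,"wy":0,"wz":0,"hand":0.0},{"dx":0,"dy":-0.0003,"dz":0,"wx":0,"wy":0,"wz":0,"hand":0.0}]'

```text
clock: 24.72
position: [0.5726, 0.1226, 0.0675]
tcp_rot: [[-0.119, 0.0, 0.993], [-0.993, 0.001, -0.119], [-0.001, -1.0, 0.0]]
wrist_force: [1.4, -2.3, -0.9]
gripper_width: 0.0005
```

```bash
python3 -c "
from h import *
avg(6)"
```

```text
25.0167 P [ 49.885 -23.571  67.54 ] F [ 2.12 -2.25 -0.59] sd [0.36 0.43 0.52]
```

Call:
jog_arm --motion '[{"dx":0,"dy":-0.0003,"dz":0,"wx":0,"wy":0,"wz":0,"hand":0.0},{"dx":0,"dy":-0.0003,"dz":0,"wx":0,"wy":0,"wz":0,"hand":0.0}]'

```text
clock: 25.18
position: [0.5724, 0.1223, 0.0675]
tcp_rot: [[-0.119, -0.0, 0.993], [-0.993, 0.001, -0.119], [-0.001, -1.0, -0.0]]
wrist_force: [0.4, -1.2, 0.4]
gripper_width: 0.0001
```

```bash
python3 -c "
from h import *
avg(6)"
```

```text
25.4833 P [ 49.667 -23.962  67.457] F [-0.05 -0.57  0.34] sd [0.42 0.43 0.2 ]
```

Call:
jog_arm --motion '[{"dx":0,"dy":-0.0003,"dz":0,"wx":0,"wy":0,"wz":0,"hand":0.0},{"dx":0,"dy":-0.0003,"dz":0,"wx":0,"wy":0,"wz":0,"hand":0.0}]'

```text
clock: 25.65
position: [0.5725, 0.1212, 0.0674]
tcp_rot: [[-0.119, -0.0, 0.993], [-0.993, 0.0, -0.119], [-0.0, -1.0, -0.0]]
wrist_force: [-0.2, 0.7, -0.8]
gripper_width: 0.0004
```

```bash
python3 -c "
from h import *
avg(6)"
```

```text
25.95 P [ 50.086 -25.164  67.403] F [-0.13  0.15 -0.26] sd [0.41 0.6  0.35]
```

The finger is free. I compare the jaw's squareness before contact (p14), under pressure (p18) and now, to see whether the preload stayed.

```bash
python3 - <<'E'
from h import *
avg(1,'p19')
def edge(g,x0,x1,r0,r1):
    xs=[];ys=[]
    for x in range(x0,x1):
        d=np.abs(np.diff(g[r0:r1,x])); 
        if d.max()<8: continue
        k=d.argmax(); a=slice(max(0,k-3),k+4); w=d[a]; xs.append(x); ys.append(r0+.5+np.sum(np.arange(len(d))[a]*w)/w.sum())
    xs=np.array(xs);ys=np.array(ys)
    for _ in range(4):
        p=np.polyfit(xs,ys,1); e=ys-np.polyval(p,xs); m=abs(e)<max(2*e.std(),.15); xs,ys=xs[m],ys[m]
    return p[0]*1e3,np.polyval(p,180),len(xs),e.std()
for n in('p9','p11','p12','p13','p14','p15','p16','p17','p18','p19'):
    g=cv2.GaussianBlur(cv2.cvtColor(cv2.imread(f'pics/{n}w.png'),cv2.COLOR_BGR2GRAY).astype(float),(0,0),1.2)
    a=edge(g,75,262,377,400); b=edge(g,75,262,225,255) if n!='p9' else (0,0,0,0)
    print(n,'jaw slope mrad %.2f row %.2f n%d sd%.2f'%a,'anvil %.2f row %.2f n%d sd%.2f'%b)
E
```

```text
26.0 P [ 50.166 -25.228  67.425] F [0.28 0.21 0.12] sd [0. 0. 0.]
p9 jaw slope mrad 8.12 row 386.77 n127 sd0.04 anvil 0.00 row 0.00 n0 sd0.00
p11 jaw slope mrad 6.38 row 386.96 n120 sd0.21 anvil 3.08 row 227.62 n187 sd0.35
p12 jaw slope mrad 6.29 row 387.01 n123 sd0.17 anvil 6.50 row 232.19 n185 sd0.41
p13 jaw slope mrad 5.43 row 387.08 n112 sd0.07 anvil 4.90 row 233.52 n148 sd0.28
p14 jaw slope mrad 5.41 row 387.06 n112 sd0.08 anvil 7.03 row 239.89 n142 sd0.19
p15 jaw slope mrad 4.46 row 387.77 n117 sd0.05 anvil 7.54 row 244.11 n139 sd0.14
p16 jaw slope mrad -1.34 row 388.13 n125 sd0.19 anvil 3.72 row 245.52 n141 sd0.16
p17 jaw slope mrad -3.26 row 388.36 n122 sd0.06 anvil 6.02 row 245.89 n162 sd0.25
p18 jaw slope mrad -2.91 row 388.39 n108 sd0.08 anvil 6.16 row 246.00 n138 sd0.16
p19 jaw slope mrad 5.40 row 383.78 n102 sd0.05 anvil 4.90 row 239.51 n141 sd0.17
```

View pics/p19w.png

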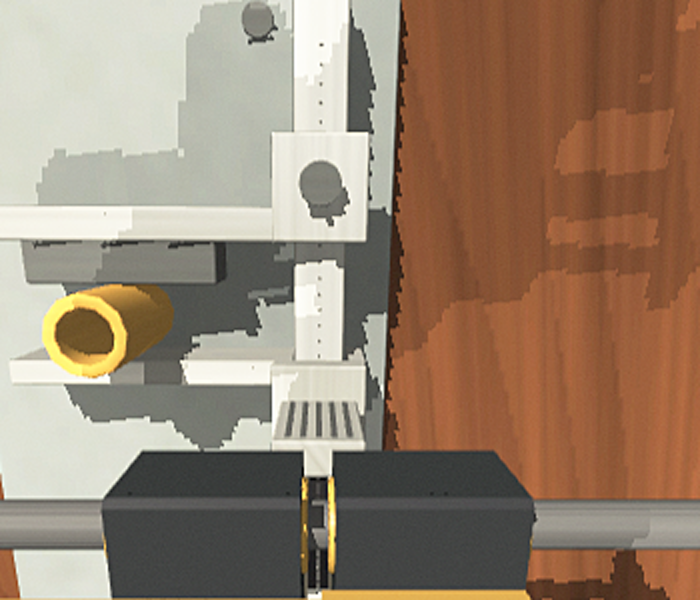

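The jaw line turned about 8.4 mrad under pressure (≈4.7 N), but in p19 it looks square again, so the carriage may have sprung back. I touch the fin again gently to find out how much preload it holds.

Call:
jog_arm --motion '[{"dx":0.0001,"dy":0.0005,"dz":0,"wx":0,"wy":0,"wz":0,"hand":0.0},{"dx":0,"dy":0.0004,"dz":0,"wx":0,"wy":0,"wz":0,"hand":0.0}]'

```text
clock: 26.17
position: [0.5728, 0.1218, 0.0674]
tcp_rot: [[-0.119, 0.0, 0.993], [-0.993, 0.0, -0.119], [-0.0, -1.0, 0.0]]
wrist_force: [-0.6, 0.5, 0.3]
gripper_width: 0.0005
```

```bash
python3 -c "
from h import *
avg(5)"
```

```text
26.4167 P [ 50.143 -24.248  67.443] F [-0.22  0.31  0.29] sd [0.45 0.23 0.37]
```

Call:
jog_arm --motion '[{"dx":0,"dy":0.0004,"dz":0,"wx":0,"wy":0,"wz":0,"hand":0.0}]'

```text
clock: 26.5
position: [0.5728, 0.1221, 0.0674]
tcp_rot: [[-0.119, 0.0, 0.993], [-0.993, -0.0, -0.119], [0.0, -1.0, 0.0]]
wrist_force: [0.9, 0.4, 0.1]
gripper_width: 0.0006
```

```bash
python3 -c "
from h import *
avg(5)"
```

```text
26.75 P [ 50.127 -24.049  67.411] F [ 0.24 -0.4  -0.46] sd [0.49 0.48 0.39]
```

Call:
jog_arm --motion '[{"dx":0,"dy":0.0004,"dz":0,"wx":0,"wy":0,"wz":0,"hand":0.0}]'

```text
clock: 26.83
position: [0.5728, 0.1222, 0.0674]
tcp_rot: [[-0.119, -0.0, 0.993], [-0.993, -0.001, -0.119], [0.001, -1.0, -0.0]]
wrist_force: [0.6, -2.4, 1.0]
gripper_width: 0.0006
```

```bash
python3 -c "
from h import *
avg(5)"
```

```text
27.0833 P [ 50.129 -23.993  67.416] F [ 0.13 -1.65  0.39] sd [0.48 0.43 0.61]
```

Call:
jog_arm --motion '[{"dx":0,"dy":0.0004,"dz":0,"wx":0,"wy":0,"wz":0,"hand":0.0}]'

```text
clock: 27.17
position: [0.5728, 0.1222, 0.0674]
tcp_rot: [[-0.12, -0.0, 0.993], [-0.993, -0.001, -0.12], [0.001, -1.0, -0.0]]
wrist_force: [-1.3, -3.5, 2.0]
gripper_width: 0.0007
```

```bash
python3 -c "
from h import *
avg(5)"
```

```text
27.4167 P [ 50.123 -23.947  67.407] F [-0.48 -3.73  1.46] sd [0.4  0.09 0.56]
```

The force rises at P = −24.05, so the carriage crept back about 0.6 mm during the slow release and holds about 1.7 N, limited by friction. I press to about 5 N again and try a brisk, clean release instead.

Call:
jog_arm --motion '[{"dx":0,"dy":0.0002,"dz":0,"wx":0,"wy":0,"wz":0,"hand":0.0},{"dx":0,"dy":0.0002,"dz":0,"wx":0,"wy":0,"wz":0,"hand":0.0},{"dx":0,"dy":0.0002,"dz":0,"wx":0,"wy":0,"wz":0,"hand":0.0},{"dx":0,"dy":0.0002,"dz":0,"wx":0,"wy":0,"wz":0,"hand":0.0}]'

```text
clock: 27.75
position: [0.5728, 0.1225, 0.0674]
tcp_rot: [[-0.12, -0.0, 0.993], [-0.993, -0.002, -0.12], [0.002, -1.0, -0.0]]
wrist_force: [0.3, -5.7, 3.2]
gripper_width: 0.0007
```

```bash
python3 -c "
from h import *
avg(8)"
```

```text
28.15 P [ 50.12  -23.562  67.404] F [ 0.41 -6.08  3.11] sd [0.37 0.36 0.51]
```

Call:
jog_arm --motion '[{"dx":0,"dy":0.0002,"dz":0,"wx":0,"wy":0,"wz":0,"hand":0.0},{"dx":0,"dy":0.0002,"dz":0,"wx":0,"wy":0,"wz":0,"hand":0.0}]'

```text
clock: 28.32
position: [0.5728, 0.1227, 0.0674]
tcp_rot: [[-0.12, -0.0, 0.993], [-0.993, -0.002, -0.12], [0.002, -1.0, -0.0]]
wrist_force: [-1.3, -7.2, 4.4]
gripper_width: 0.0
```

```bash
python3 -c "
from h import *
avg(10)"
```

```text
28.8167 P [ 50.118 -23.46   67.399] F [ 0.05 -6.38  3.28] sd [0.49 0.45 0.51]
```

Call:
jog_arm --motion '[{"dx":0,"dy":0.0002,"dz":0,"wx":0,"wy":0,"wz":0,"hand":0.0},{"dx":0,"dy":0.0002,"dz":0,"wx":0,"wy":0,"wz":0,"hand":0.0}]'

```text
clock: 28.98
position: [0.5729, 0.1228, 0.0674]
tcp_rot: [[-0.12, -0.0, 0.993], [-0.993, -0.002, -0.12], [0.002, -1.0, -0.0]]
wrist_force: [-2.0, -6.8, 3.5]
gripper_width: 0.0003
```

```bash
python3 -c "
from h import *
avg(10)"
```

```text
29.4833 P [ 50.122 -23.351  67.409] F [-0.23 -7.22  3.47] sd [0.58 0.46 0.38]
```

Fy = 7.2 N again, at the same P. I release briskly.

Call:
jog_arm --motion '[{"dx":-0.0024,"dy":-0.02,"dz":0,"wx":0,"wy":0,"wz":0,"hand":0.0},{"dx":0,"dy":0,"dz":0,"wx":0,"wy":0,"wz":0,"hand":0.0},{"dx":0,"dy":0,"dz":0,"wx":0,"wy":0,"wz":0,"hand":0.0}]'

```text
clock: 29.73
position: [0.5704, 0.1048, 0.0673]
tcp_rot: [[-0.12, 0.0, 0.993], [-0.993, 0.001, -0.12], [-0.001, -1.0, 0.0]]
wrist_force: [-0.2, -0.4, -0.1]
gripper_width: 0.0004
```

```bash
python3 -c "
from h import *
avg(2,'p20')"
```

```text
29.8333 P [ 49.842 -40.976  67.433] F [-0.44  0.07  0.07] sd [0.31 0.45 0.2 ]
```

View pics/p20w.png

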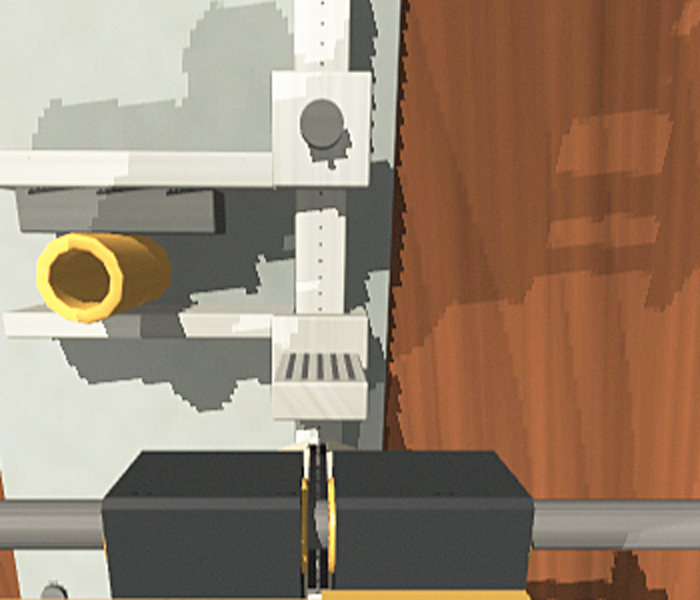

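I touch again gently to find where the carriage rests.

Call:
jog_arm --motion '[{"dx":0.0008,"dy":0.006,"dz":0,"wx":0,"wy":0,"wz":0,"hand":0.0},{"dx":0.0008,"dy":0.006,"dz":0,"wx":0,"wy":0,"wz":0,"hand":0.0},{"dx":0.0004,"dy":0.002,"dz":0,"wx":0,"wy":0,"wz":0,"hand":0.0},{"dx":0,"dy":0.001,"dz":0,"wx":0,"wy":0,"wz":0,"hand":0.0},{"dx":0,"dy":0.0006,"dz":0,"wx":0,"wy":0,"wz":0,"hand":0.0}]'

```text
clock: 30.25
position: [0.5723, 0.1212, 0.0674]
tcp_rot: [[-0.118, 0.0, 0.993], [-0.993, 0.0, -0.118], [-0.0, -1.0, 0.0]]
wrist_force: [0.1, -0.4, -0.1]
gripper_width: 0.0003
```

```bash
python3 -c "
from h import *
avg(5)"
```

```text
30.5 P [ 49.856 -25.666  67.38 ] F [ 0.15 -0.24  0.04] sd [0.35 0.38 0.41]
```

Call:
jog_arm --motion '[{"dx":0,"dy":0.0003,"dz":0,"wx":0,"wy":0,"wz":0,"hand":0.0}]'

```text
clock: 30.58
position: [0.5724, 0.1201, 0.0674]
tcp_rot: [[-0.12, -0.0, 0.993], [-0.993, -0.0, -0.12], [0.0, -1.0, 0.0]]
wrist_force: [-1.1, -0.6, -0.4]
gripper_width: 0.0001
```

```bash
python3 -c "
from h import *
avg(5)"
```

```text
30.8333 P [ 49.964 -25.926  67.422] F [-0.22 -0.23 -0.12] sd [0.66 0.47 0.35]
```

Call:
jog_arm --motion '[{"dx":0,"dy":0.0003,"dz":0,"wx":0,"wy":0,"wz":0,"hand":0.0}]'

```text
clock: 30.92
position: [0.5724, 0.1207, 0.0674]
tcp_rot: [[-0.119, 0.0, 0.993], [-0.993, -0.0, -0.119], [0.0, -1.0, 0.0]]
wrist_force: [-0.1, 1.0, -0.8]
gripper_width: 0.0009
```

```bash
python3 -c "
from h import *
avg(5)"
```

```text
31.1667 P [ 49.891 -25.394  67.444] F [-0.19  0.47 -0.4 ] sd [0.84 0.36 0.5 ]
```

Call:
jog_arm --motion '[{"dx":0,"dy":0.0005,"dz":0,"wx":0,"wy":0,"wz":0,"hand":0.0},{"dx":0,"dy":0.0003,"dz":0,"wx":0,"wy":0,"wz":0,"hand":0.0}]'

```text
clock: 31.33
position: [0.5724, 0.1216, 0.0674]
tcp_rot: [[-0.119, 0.0, 0.993], [-0.993, 0.0, -0.119], [-0.0, -1.0, 0.0]]
wrist_force: [-0.5, 0.3, 1.5]
gripper_width: 0.0007
```

```bash
python3 -c "
from h import *
avg(5)"
```

```text
31.5833 P [ 49.761 -24.507  67.431] F [-0.31 -0.12  0.27] sd [0.23 0.38 0.76]
```

Call:
jog_arm --motion '[{"dx":0,"dy":0.0003,"dz":0,"wx":0,"wy":0,"wz":0,"hand":0.0}]'

```text
clock: 31.67
position: [0.5723, 0.1218, 0.0674]
tcp_rot: [[-0.119, -0.0, 0.993], [-0.993, -0.0, -0.119], [0.0, -1.0, -0.0]]
wrist_force: [-1.8, -0.0, 0.5]
gripper_width: 0.0004
```

```bash
python3 -c "
from h import *
avg(5)"
```

```text
31.9167 P [ 49.755 -24.287  67.435] F [-0.24  0.18  0.25] sd [0.88 0.44 0.42]
```

Call:
jog_arm --motion '[{"dx":0,"dy":0.0003,"dz":0,"wx":0,"wy":0,"wz":0,"hand":0.0}]'

```text
clock: 32.0
position: [0.5723, 0.122, 0.0674]
tcp_rot: [[-0.119, -0.0, 0.993], [-0.993, -0.0, -0.119], [0.0, -1.0, -0.0]]
wrist_force: [-0.4, -1.9, 0.2]
gripper_width: 0.0004
```

```bash
python3 -c "
from h import *
avg(5)"
```

```text
32.25 P [ 49.75  -24.176  67.423] F [ 0.06 -0.68 -0.06] sd [0.47 0.65 0.28]
```

The brisk release left it slightly less closed (−24.17), so there is no lock and the retained preload is limited by carriage friction. The slow release holds more. I press to 5 N once more and release gradually.

Call:
jog_arm --motion '[{"dx":0,"dy":0.0002,"dz":0,"wx":0,"wy":0,"wz":0,"hand":0.0},{"dx":0,"dy":0.0002,"dz":0,"wx":0,"wy":0,"wz":0,"hand":0.0},{"dx":0,"dy":0.0002,"dz":0,"wx":0,"wy":0,"wz":0,"hand":0.0},{"dx":0,"dy":0.0002,"dz":0,"wx":0,"wy":0,"wz":0,"hand":0.0},{"dx":0,"dy":0.0002,"dz":0,"wx":0,"wy":0,"wz":0,"hand":0.0},{"dx":0,"dy":0.0002,"dz":0,"wx":0,"wy":0,"wz":0,"hand":0.0},{"dx":0,"dy":0.0002,"dz":0,"wx":0,"wy":0,"wz":0,"hand":0.0},{"dx":0,"dy":0.0002,"dz":0,"wx":0,"wy":0,"wz":0,"hand":0.0},{"dx":0,"dy":0.0002,"dz":0,"wx":0,"wy":0,"wz":0,"hand":0.0},{"dx":0,"dy":0.0002,"dz":0,"wx":0,"wy":0,"wz":0,"hand":0.0}]'

```text
clock: 33.08
position: [0.5724, 0.1226, 0.0674]
tcp_rot: [[-0.12, -0.0, 0.993], [-0.993, -0.002, -0.12], [0.002, -1.0, -0.0]]
wrist_force: [-0.9, -5.8, 2.9]
gripper_width: 0.0005
```

```bash
python3 -c "
from h import *
avg(8)"
```

```text
33.4833 P [ 49.725 -23.525  67.408] F [ 0.13 -6.12  2.85] sd [0.44 0.47 0.47]
```

Call:
jog_arm --motion '[{"dx":0,"dy":0.0002,"dz":0,"wx":0,"wy":0,"wz":0,"hand":0.0},{"dx":0,"dy":0.0002,"dz":0,"wx":0,"wy":0,"wz":0,"hand":0.0},{"dx":0,"dy":0.0001,"dz":0,"wx":0,"wy":0,"wz":0,"hand":0.0}]'

```text
clock: 33.73
position: [0.5724, 0.1228, 0.0674]
tcp_rot: [[-0.121, -0.0, 0.993], [-0.993, -0.003, -0.121], [0.003, -1.0, -0.0]]
wrist_force: [-0.6, -6.7, 3.5]
gripper_width: 0.0003
```

```bash
python3 -c "
from h import *
avg(8)"
```

```text
34.1333 P [ 49.724 -23.415  67.409] F [ 0.12 -6.67  3.54] sd [0.6  0.35 0.6 ]
```

Call:
jog_arm --motion '[{"dx":0,"dy":0.0002,"dz":0,"wx":0,"wy":0,"wz":0,"hand":0.0},{"dx":0,"dy":0.0001,"dz":0,"wx":0,"wy":0,"wz":0,"hand":0.0},{"dx":0,"dy":0,"dz":0,"wx":0,"wy":0,"wz":0,"hand":0.0},{"dx":0,"dy":0,"dz":0,"wx":0,"wy":0,"wz":0,"hand":0.0},{"dx":0,"dy":0,"dz":0,"wx":0,"wy":0,"wz":0,"hand":0.0}]'

```text
clock: 34.55
position: [0.5725, 0.1229, 0.0674]
tcp_rot: [[-0.121, -0.0, 0.993], [-0.993, -0.003, -0.121], [0.003, -1.0, -0.0]]
wrist_force: [-0.6, -6.9, 4.9]
gripper_width: 0.0005
```

```bash
python3 -c "
from h import *
avg(8)"
```

```text
34.95 P [ 49.74  -23.332  67.417] F [ 0.22 -7.13  3.98] sd [0.49 0.14 0.39]
```

Call:
jog_arm --motion '[{"dx":0,"dy":-0.0002,"dz":0,"wx":0,"wy":0,"wz":0,"hand":0.0},{"dx":0,"dy":-0.0002,"dz":0,"wx":0,"wy":0,"wz":0,"hand":0.0},{"dx":0,"dy":-0.0002,"dz":0,"wx":0,"wy":0,"wz":0,"hand":0.0},{"dx":0,"dy":-0.0002,"dz":0,"wx":0,"wy":0,"wz":0,"hand":0.0},{"dx":0,"dy":-0.0002,"dz":0,"wx":0,"wy":0,"wz":0,"hand":0.0},{"dx":0,"dy":-0.0002,"dz":0,"wx":0,"wy":0,"wz":0,"hand":0.0},{"dx":0,"dy":-0.0002,"dz":0,"wx":0,"wy":0,"wz":0,"hand":0.0},{"dx":0,"dy":-0.0002,"dz":0,"wx":0,"wy":0,"wz":0,"hand":0.0},{"dx":0,"dy":-0.0002,"dz":0,"wx":0,"wy":0,"wz":0,"hand":0.0},{"dx":0,"dy":-0.0002,"dz":0,"wx":0,"wy":0,"wz":0,"hand":0.0}]'

```text
clock: 35.78
position: [0.5724, 0.1228, 0.0674]
tcp_rot: [[-0.119, 0.0, 0.993], [-0.993, -0.0, -0.119], [0.0, -1.0, 0.0]]
wrist_force: [-0.0, -3.6, 1.2]
gripper_width: 0.0001
```

```bash
python3 -c "
from h import *
avg(4)"
```

```text
35.9833 P [ 49.732 -23.396  67.398] F [ 0.71 -4.72  1.57] sd [0.38 0.77 0.35]
```

Call:
jog_arm --motion '[{"dx":0,"dy":-0.0002,"dz":0,"wx":0,"wy":0,"wz":0,"hand":0.0},{"dx":0,"dy":-0.0002,"dz":0,"wx":0,"wy":0,"wz":0,"hand":0.0},{"dx":0,"dy":-0.0002,"dz":0,"wx":0,"wy":0,"wz":0,"hand":0.0},{"dx":0,"dy":-0.0002,"dz":0,"wx":0,"wy":0,"wz":0,"hand":0.0},{"dx":0,"dy":-0.0002,"dz":0,"wx":0,"wy":0,"wz":0,"hand":0.0},{"dx":0,"dy":-0.0002,"dz":0,"wx":0,"wy":0,"wz":0,"hand":0.0},{"dx":0,"dy":-0.0002,"dz":0,"wx":0,"wy":0,"wz":0,"hand":0.0}]'

```text
clock: 36.57
position: [0.5723, 0.1224, 0.0675]
tcp_rot: [[-0.119, 0.0, 0.993], [-0.993, 0.001, -0.119], [-0.001, -1.0, 0.0]]
wrist_force: [0.5, -1.6, -0.8]
gripper_width: 0.0005
```

```bash
python3 -c "
from h import *
avg(4)"
```

```text
36.7667 P [ 49.617 -23.817  67.462] F [ 0.48 -0.88 -0.41] sd [0.25 0.66 0.46]
```

Call:
jog_arm --motion '[{"dx":0,"dy":-0.0003,"dz":0,"wx":0,"wy":0,"wz":0,"hand":0.0},{"dx":0,"dy":-0.0003,"dz":0,"wx":0,"wy":0,"wz":0,"hand":0.0},{"dx":0,"dy":-0.0006,"dz":0,"wx":0,"wy":0,"wz":0,"hand":0.0},{"dx":-0.0004,"dy":-0.003,"dz":0,"wx":0,"wy":0,"wz":0,"hand":0.0},{"dx":-0.001,"dy":-0.008,"dz":0,"wx":0,"wy":0,"wz":0,"hand":0.0},{"dx":-0.001,"dy":-0.008,"dz":0,"wx":0,"wy":0,"wz":0,"hand":0.0},{"dx":0,"dy":0,"dz":0.02,"wx":0,"wy":0,"wz":0,"hand":0.0},{"dx":0,"dy":0,"dz":0.03,"wx":0,"wy":0,"wz":0,"hand":0.0},{"dx":0,"dy":0,"dz":0.03,"wx":0,"wy":0,"wz":0,"hand":0.0},{"dx":-0.015,"dy":-0.01,"dz":0.01,"wx":0,"wy":0,"wz":0,"hand":0.0},{"dx":0,"dy":0,"dz":0,"wx":0,"wy":0,"wz":0,"hand":0.0}]'

```text
clock: 37.68
position: [0.555, 0.0893, 0.1599]
tcp_rot: [[-0.121, 0.003, 0.993], [-0.993, -0.002, -0.121], [0.002, -1.0, 0.003]]
wrist_force: [-0.0, 0.2, -1.3]
gripper_width: 0.0004
```

```bash
python3 - <<'E'
from h import *
rep('p30')
cv2.imwrite('pics/top30.png',env.camera('top')[:,:,::-1])
E
```

```text
37.6833 cal [ 36.43 -58.72 159.94] Fcal [-0.05  0.17 -1.33] yaw -6.94 0.0004299628312787314
```

View pics/p30w.png

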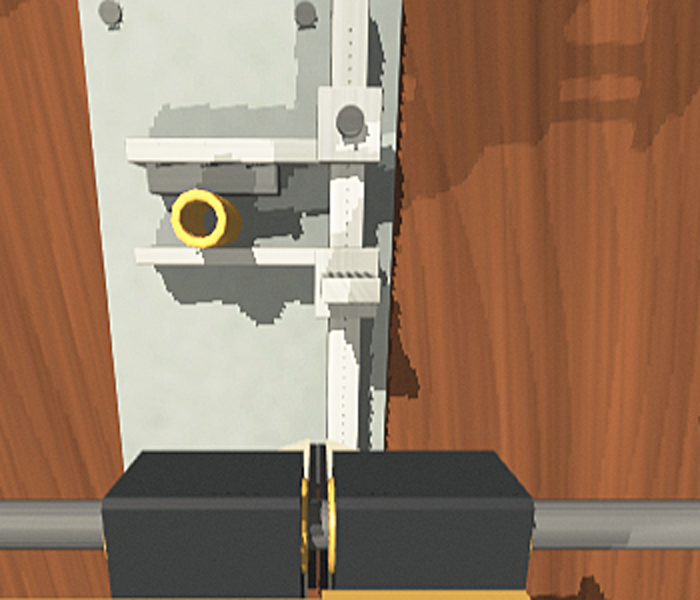

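View pics/p30s.png

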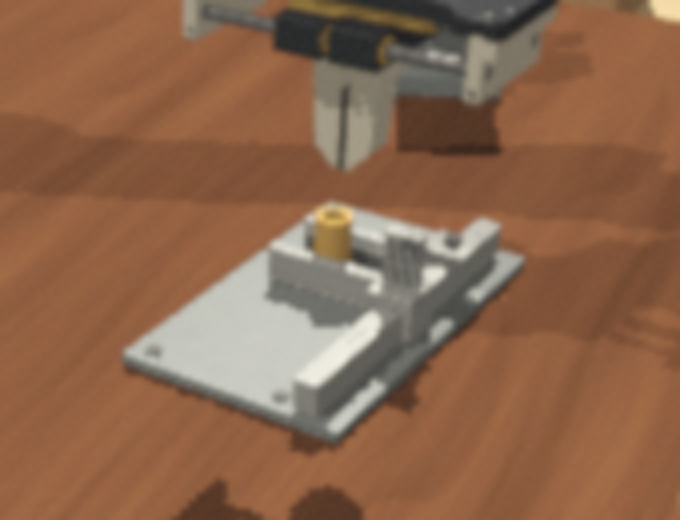

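View pics/top30.png

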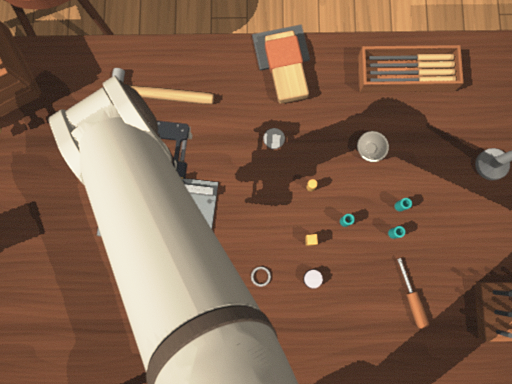

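The tube stands upright between the pad and the jaw, with its rim at (199,218) in the wrist crop. The rod at (312,184) and block (311,239) are unmoved in the top view, and the gripper is clear. I hand the job in.

```bash
python3 -c "
from h import *
print(env.job_done())"
```

```text
the job is handed in; nothing more can be done
None
```

The brass tube stands upright on the caliper plate with the jaws closed on it, but the pressure it still holds is below 5 N. The carriage crept back each time I let go, so I estimate about 1.5–2 N remains.

- **Placing:** I set the tube down at about caliper (−12, +12) mm and released it. Then I pushed the carriage by the back of its fin only, and the jaw slid the tube against the anvil pad.
- **Pressure:** I pressed to a wrist force of about 7.2 N, roughly 5 N on the tube once the sliding friction is taken off. The jaw turned about 8 mrad under that pressure, which agrees (about 4.7 N) and is well under the 25 mrad limit.
- **Letting go:** After the first release I touched the fin again, and the carriage had backed off about 0.6 mm. A faster release on the second press held even less. I pressed to 5 N a third time and released slowly, and did not touch the fin again after that.
- **Last checks:** The pictures show the tube upright between pad and jaw. The rod, block and turquoise tubes are where they were, and the gripper is clear. I handed the job in at about 38 s. The pictures are too coarse to confirm the remaining pressure.

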